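Load the keyed spindle with the isolator off

ROBOT

A 6-joint arm with a two-finger parallel gripper is mounted at the origin on a cart in front of the work surface, level with it; the furniture and walls round the work are solid. World frame = base frame: x ahead of the robot, y to its left, z up, the work surface at z = 0. Lengths are in m, angles in degrees, forces in N, time in s.
With the tool pointing down it reaches from about 0.4 to 0.825 m from the base axis. Payload 7 kg.
Tool frame: the origin (TCP) lies midway between the tips of the shut fingers; the grasp point (between the pads) lies 19 mm behind it; z points along the fingers, y is the direction in which the jaws open and shut (so a half turn about z gives the same grasp; the last joint's range is limited). The gripper opens to 88 mm and grips with 3 to 60 N. Pads are 19 mm wide; open, the fingers measure 130 mm over their backs; the gripper's body (78 mm by 193 mm) begins 47 mm behind the grasp point.
Start: joints at [92.195, 20.546, 0.682, 0, -70.136, -16.507], TCP at [0.167, 0.654, 0.227] pointing down, gripper open.
Joint ranges: [-176.03, 176.03], [-82.01, 121.73], [-58.28, 71.71], [-173.87, 95.51], [-174.79, -0.11], [-173.66, 173.66]. Speed limits (degrees/s): [136.94, 136.94, 172.46, 180, 180, 180].

INTERFACE

Orientations are given as [roll, pitch, yaw] about the fixed x, y, z axes, in that order (R = Rz(yaw) Ry(pitch) Rx(roll)).
In Python, from plant import get_state, capture, close_job gives the robot as it stands.
- The arm moves only by the tool apply_moves, never from a script. Its argument "commands" is a list of rows, each an object with "grip": the opening, from 0 (shut) to 1 (fully open); "dp": the shift along the tool's x, y, z in mm, a list of three; "yaw": the turn about the tool's z in rad. A call has 1 to 12 rows; each row is the pose to reach, as a shift and turn from the pose commanded when the call began, along the tool's axes at that moment; what a row does not reach only later rows make up. A row lasts 1/8 s, in which the tool goes at most 62.5 mm and 10.7 degrees, less where a joint would pass 70% of its speed; a pose out of reach is approached as far as the arm can. A call with a gripper value outside its range is refused whole. The fingers move at their own pace and stop on an object; "newtons" is the grip in N (left out, the last holds). Time passes only in rows, so rows that repeat a pose let the fingers close. It gives the time, the measured TCP pose, the force and the opening at its end, in the units of the state.
- get_state(): the state, without advancing time (a new reading comes with each control period).
- capture(name): name is "scene" or "top"; returns a dict with "color" (400x640x3 uint8, red, green, blue), "camera_matrix" (3x3 intrinsics, pixels), "xyz" and "rotation" of the camera in the world. Camera axes: x right, y up, looking along -z (the intrinsics and any distortion apply to the point x, -y, -z); pixel columns grow to the right and rows downward; lengths in m; the calibration is good to about 2 mm. A picture is of the moment at which its call begins. There is no depth.
- close_job(): hands the job in, once; it reports no verdict.
The state is a dict: "time_s": time; "joints": joint angles; "qd": joint speeds; "joint_torque": joint torques, N m; "tcp_pos": TCP position; "eef_rot": TCP orientation; "contact_force": force on the tool from outside, world axes, zero at the start; "moment": the same for the moment, N m; "gripper_width": finger opening in m.
Only numpy, scipy, OpenCV 4.12 (cv2) and the standard library are available. Lean on these libraries where they do the work, as an engineer would, in place of code of your own. Each camera call takes 0.05 s, during which the arm holds its last target.

TASK

Turn the rotary isolator from on to off, then fit every spacer ring on the bench over the keyed shaft of the spindle head, turning each one until its tabs drop into the keyways and it lies flat and fully home on the seat or on the ring below. With the isolator still off, fit the thick hub on top of the rings in the same way, fully home, and only then turn the isolator back on. Leave the paste tin, the loupe and the specimen puck where they are.

Things in the scene. Friction and masses are not known exactly. Their poses are not given: they have to be found in the camera images.
- ring_a_mid (a point): One of three or four alike bright steel spacer rings (one may be absent), 8 mm thick: 60 mm circle cut by two flats 50 mm apart, bore 35 mm with two opposite tabs 8 mm wide reaching in to 12 mm from the axis. Point: its centre, 4 mm above its underside. z = its axis; +x and -x point from the axis to the tabs (a dark line is scribed along each) and on to the flats behind them. Same either way up or turned by half
- ring_b_mid (a point): One of three or four alike bright steel spacer rings (one may be absent), 8 mm thick: 60 mm circle cut by two flats 50 mm apart, bore 35 mm with two opposite tabs 8 mm wide reaching in to 12 mm from the axis. Point: its centre, 4 mm above its underside. z = its axis; +x and -x point from the axis to the tabs (a dark line is scribed along each) and on to the flats behind them. Same either way up or turned by half
- ring_c_mid (a point): One of three or four alike bright steel spacer rings (one may be absent), 8 mm thick: 60 mm circle cut by two flats 50 mm apart, bore 35 mm with two opposite tabs 8 mm wide reaching in to 12 mm from the axis. Point: its centre, 4 mm above its underside. z = its axis; +x and -x point from the axis to the tabs (a dark line is scribed along each) and on to the flats behind them. Same either way up or turned by half
- ring_d_mid (a point): One of three or four alike bright steel spacer rings (one may be absent), 8 mm thick: 60 mm circle cut by two flats 50 mm apart, bore 35 mm with two opposite tabs 8 mm wide reaching in to 12 mm from the axis. Point: its centre, 4 mm above its underside. z = its axis; +x and -x point from the axis to the tabs (a dark line is scribed along each) and on to the flats behind them. Same either way up or turned by half
- hub_mid (a point): The keyed hub of dark steel: outline, flats, bore and full-height tabs as the rings' (60 mm circle, flats 50 mm apart, bore 35 mm) but 24 mm thick, with small screw heads on top. Point: its centre, 12 mm above its underside. z = its axis (up), +x and -x point to the tabs and the flats behind them; same turned by half
- seat (a point): Centre of the seat of the spindle head: a fixed grey housing 118 mm square, 40 mm high, with a round collar (radius 21 mm) whose flat top, 62 mm above the bench, is the seat. z up along the fixed upright steel shaft; +x is the housing's back, -x its front with a bright plate. Fully home, ring centres lie 4, 12, 20 (and 28) mm above the seat, and the hub's underside on the top ring
- shoulder (a point): Point on the shaft's axis, 42 mm above the seat (axes as the seat's). Below it the shaft has radius 16 mm with two opposite keyways 10 mm wide, 5.5 mm deep, all the way down; above it a plain pilot, radius 10.5 mm, 9 mm high. The tabs rest on the shoulder here until over the keyways (within 0.07 rad, ring within 1.5 mm of the axis); then it slides freely down
- shaft_top (a point): Top of the pilot on the shaft's axis, 51 mm above the seat (axes as the seat's). The shaft does not turn. Its two keyways face the -x and +x directions of this frame give or take up to 0.6 rad: the exact angle differs from start to start, is the same for all rings and the hub, and is not measured: look for it, or find it by turning a ring
- iso_grip (a point): Grip point of the isolator handle, on its vertical turning axis, 10 mm below the top of the black bar. The bar is 56 mm long, 14 mm wide and stands 24 mm above the disc it turns with (bar top 65 mm, disc top 41 mm above the bench). The frame turns with the handle: x along the bar toward its white line, z up. The grey box under it is fixed, 84 mm square, 36 mm high
- iso_handle (a joint): angle of the isolator handle in rad: 0 = off, 1.047 = on (end stops); it grows as the handle turns clockwise seen from above. A sprung detent (about 0.12 N m) drives it to the nearer end; the handle starts at on
- paste_tin_mid (a point): paste tin, 60 mm wide and 24 mm high, to be left alone; a point 10 mm above its underside
- loupe_mid (a point): black stand loupe, 39 mm wide and 24 mm high, to be left alone; a point 10 mm above its underside
- puck_mid (a point): black specimen puck, 30 mm wide and 17 mm high, to be left alone; a point 10 mm above its underside
Mind the look-alikes: they are no part of the job. What is shaped like the part that bears ring_b_mid but orange is not meant.

How it is judged (in metres and radians):
On the way, in this order (a step that is already met when the one before it is completed fails the run):
1. the isolator is turned off (handle under 0.1 rad) (value of joint iso_handle below 0.1 rad), for 0.2 s.
2. with the isolator off, every ring is keyed on the shaft and fully home (value of joint iso_handle below 0.1 rad and horizontal distance between each of ring_a_mid, ring_b_mid, ring_c_mid, ring_d_mid and seat below 0.004 m and angle between the z axis of each of ring_a_mid, ring_b_mid, ring_c_mid, ring_d_mid and the z axis of seat, either way round below 0.06 rad and z of each of ring_a_mid, ring_b_mid, ring_c_mid, ring_d_mid in the frame of seat below 0.031 m and z of any of ring_a_mid, ring_b_mid, ring_c_mid, ring_d_mid in the frame of seat below 0.0065 m and (z of ring_a_mid in the frame of seat between 0.0095 and 0.0145 m or z of ring_b_mid in the frame of seat between 0.0095 and 0.0145 m or z of ring_c_mid in the frame of seat between 0.0095 and 0.0145 m or z of ring_d_mid in the frame of seat between 0.0095 and 0.0145 m) and (z of ring_a_mid in the frame of seat between 0.0175 and 0.0225 m or z of ring_b_mid in the frame of seat between 0.0175 and 0.0225 m or z of ring_c_mid in the frame of seat between 0.0175 and 0.0225 m or z of ring_d_mid in the frame of seat between 0.0175 and 0.0225 m)), for 0.2 s.
3. with the isolator off, the hub is keyed on the shaft and home on the top ring (all of step 2 and horizontal distance between hub_mid and seat below 0.004 m and angle between the z axis of hub_mid and the z axis of seat, either way round below 0.06 rad and (distance between hub_mid and ring_a_mid below 0.019 m or distance between hub_mid and ring_b_mid below 0.019 m or distance between hub_mid and ring_c_mid below 0.019 m or distance between hub_mid and ring_d_mid below 0.019 m) and z of hub_mid in the frame of seat above 0.02 m), for 0.2 s.
At the end, for the whole second after the job is handed in: Isolator on (above 0.95 rad). Rings and hub within 4 mm of the shaft axis, within 0.06 rad of level and keyed down: lowest ring's centre under 6.5 mm above the seat, next 9.5 to 14.5 and 17.5 to 22.5 mm, fourth under 31 mm, hub's centre within 19 mm of the top ring's (16 mm touching). At rest (value of joint iso_handle above 0.95 rad and horizontal distance between each of ring_a_mid, ring_b_mid, ring_c_mid, ring_d_mid, hub_mid and seat below 0.004 m and angle between the z axis of each of ring_a_mid, ring_b_mid, ring_c_mid, ring_d_mid, hub_mid and the z axis of seat, either way round below 0.06 rad and z of each of ring_a_mid, ring_b_mid, ring_c_mid, ring_d_mid in the frame of seat below 0.031 m and z of any of ring_a_mid, ring_b_mid, ring_c_mid, ring_d_mid in the frame of seat below 0.0065 m and (z of ring_a_mid in the frame of seat between 0.0095 and 0.0145 m or z of ring_b_mid in the frame of seat between 0.0095 and 0.0145 m or z of ring_c_mid in the frame of seat between 0.0095 and 0.0145 m or z of ring_d_mid in the frame of seat between 0.0095 and 0.0145 m) and (z of ring_a_mid in the frame of seat between 0.0175 and 0.0225 m or z of ring_b_mid in the frame of seat between 0.0175 and 0.0225 m or z of ring_c_mid in the frame of seat between 0.0175 and 0.0225 m or z of ring_d_mid in the frame of seat between 0.0175 and 0.0225 m) and (distance between hub_mid and ring_a_mid below 0.019 m or distance between hub_mid and ring_b_mid below 0.019 m or distance between hub_mid and ring_c_mid below 0.019 m or distance between hub_mid and ring_d_mid below 0.019 m) and z of hub_mid in the frame of seat above 0.02 m and linear speed of hub below 0.02 m/s).
It fails at once if the paste tin, the loupe or the specimen puck is pushed more than 60 mm (distance of any of paste_tin_mid, loupe_mid, puck_mid from where it was at the start of the episode above 0.06 m).
Of ring_a, ring_b, ring_c, ring_d only 3 to 4 are there at a start; the rules pass over those that are not, and their reading is None.
At some moment in a run one of ring_a, ring_b, ring_c, ring_d, hub may be knocked a few centimetres aside while the robot is not near it.
Once in a run the grip may slacken for a moment while it holds something.
It also fails if it takes over 210 s, if anything falls off the work surface, if the arm or the gripper's body presses on something with over 40 N, if the wrist force passes 120 N, or if a joint passes its speed limit or range.

## Working session

There is one attempt and no reset: what is moved stays moved. The work goes in short steps, Python scripts to look and compute and a tool call to move; the robot and the scene stay as the last step left them, time stands still between calls to the robot, and variables do not carry over. Pictures are saved under pics/ and viewed, and the job is handed in when it is done.

Besides the shell and the picture viewer there is one more tool, called after ">>>" by a JSON object that holds its "fn" and its "kwargs", one argument or row to a line. apply_moves: Moves the arm, as the interface text tells. Its arguments: {"type":"object","properties":{"commands":{"type":"array","items":{"type":"object","properties":{"grip":{"type":"number"},"dp":{"type":"array","items":{"type":"number"}},"yaw":{"type":"number"}}}},"newtons":{"type":"number"}},"required":["commands"]}

```bash
ls; mkdir -p pics; python3 - <<'E'
from plant import get_state, capture
import cv2
print(get_state())
for n in("scene","top"):
    c=capture(n); cv2.imwrite(f"pics/{n}0.png",c["color"][:,:,::-1]); print(n,c["camera_matrix"],c["xyz"],c["rotation"],[k for k in c])
E
```

```text
pics
{'time_s': 0.0, 'joints': array([ 9.21956298e+01,  2.05912119e+01,  6.32256090e-01, -2.38206145e-02,
       -7.01361407e+01, -1.65090652e+01]), 'qd': array([-0.02349185,  0.05756929,  0.057331  ,  0.00847662, -0.02482002,
        0.09299853]), 'joint_torque': array([-3.68823848e-04, -5.82715237e+01,  2.93048286e+01,  6.99703574e+00,
        6.96582603e-03, -1.65651168e-04]), 'tcp_pos': array([0.16673605, 0.6535496 , 0.22560205]), 'eef_rot': array([ 1.79902460e+02, -5.55686713e-03, -1.43215432e+01]), 'contact_force': array([-0.26072061, -0.58909681,  0.65985224]), 'moment': array([ 0.00604846, -0.00749505,  0.10539236]), 'gripper_width': 0.0873980727238675}
scene [[425.64770767   0.         321.03276711]
 [  0.         425.64770767 200.74157497]
 [  0.           0.           1.        ]] [-0.30604227 -0.58902338  0.83344425] [ 53.57104296  -0.52377283 -53.18386918] ['color', 'camera_matrix', 'xyz', 'rotation']
top [[457.91225807   0.         319.55179212]
 [  0.         457.91225807 198.20647645]
 [  0.           0.           1.        ]] [ 2.47464456e-01 -9.08738479e-05  1.29392292e+00] [ 12.55410121   0.25288098 -88.23152842] ['color', 'camera_matrix', 'xyz', 'rotation']
```

View pics/scene0.png

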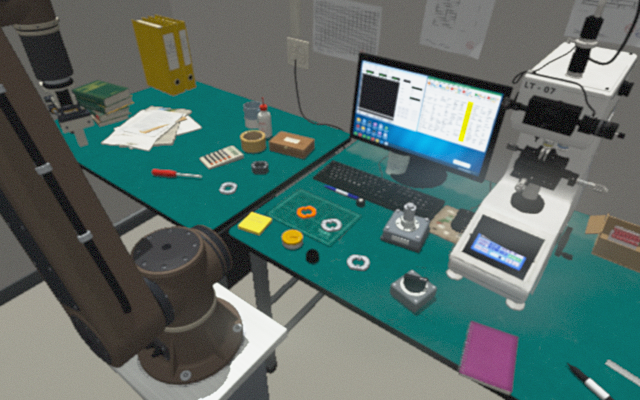

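View pics/top0.png

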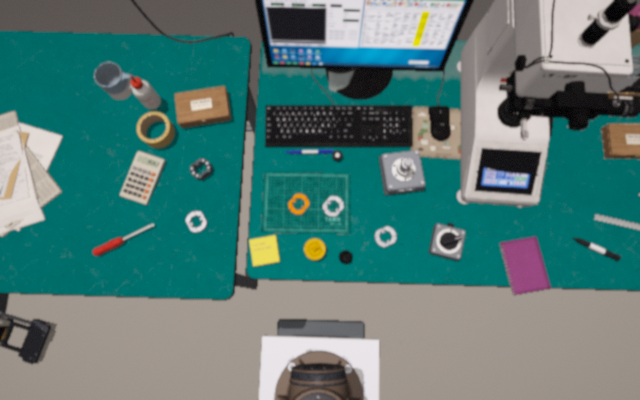

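```bash
cat > h.py <<'E'
import numpy as np,cv2
from scipy.spatial.transform import Rotation as R
from plant import get_state,capture
def cam(c):
    return np.array(c["camera_matrix"]),np.array(c["xyz"]),R.from_euler('xyz',c["rotation"],degrees=True).as_matrix()
def ray(c,u,v):
    K,t,Rm=cam(c); d=np.array([(u-K[0,2])/K[0,0],-(v-K[1,2])/K[1,1],-1.]); return t,Rm@d
def onz(c,u,v,z):
    t,d=ray(c,u,v); return t+d*(z-t[2])/d[2]
def proj(c,p):
    K,t,Rm=cam(c); q=Rm.T@(np.array(p)-t); return np.array([K[0,2]+K[0,0]*q[0]/-q[2],K[1,2]-K[1,1]*q[1]/-q[2]])
def crop(c,x0,y0,x1,y1,s,fn):
    im=c["color"][y0:y1,x0:x1,::-1]; cv2.imwrite(fn,cv2.resize(im,None,fx=s,fy=s,interpolation=cv2.INTER_CUBIC))
def shot(n,fn):
    c=capture(n); np.save(fn,c,allow_pickle=True); return c
def load(fn): return np.load(fn,allow_pickle=True).item()
E
python3 - <<'E'
from h import *
c=shot("top","t0.npy"); s=shot("scene","s0.npy")
crop(c,170,130,500,290,2.4,"pics/tz0.png")
crop(c,360,140,480,270,5,"pics/tz1.png")
crop(s,200,140,460,320,3,"pics/sz0.png")
for u,v in [(402,168),(448,240),(333,206),(386,236),(196,221),(201,169)]: print(u,v,onz(c,u,v,0.01))
E
```

```text
402 168 [ 0.63034667 -0.2228872   0.01      ]
448 240 [ 0.42352029 -0.35033877  0.01      ]
333 206 [ 0.51138165 -0.02477151  0.01      ]
386 236 [ 0.42956973 -0.17620145  0.01      ]
196 221 [0.45617366 0.36363772 0.01      ]
201 169 [0.60998636 0.36280537 0.01      ]
```

View pics/tz0.png

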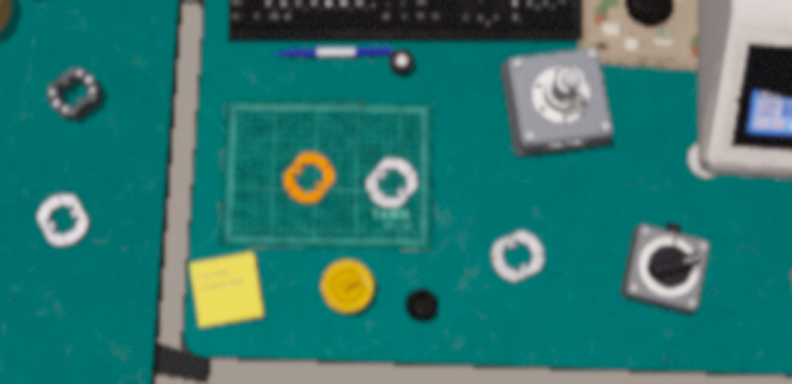

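View pics/tz1.png

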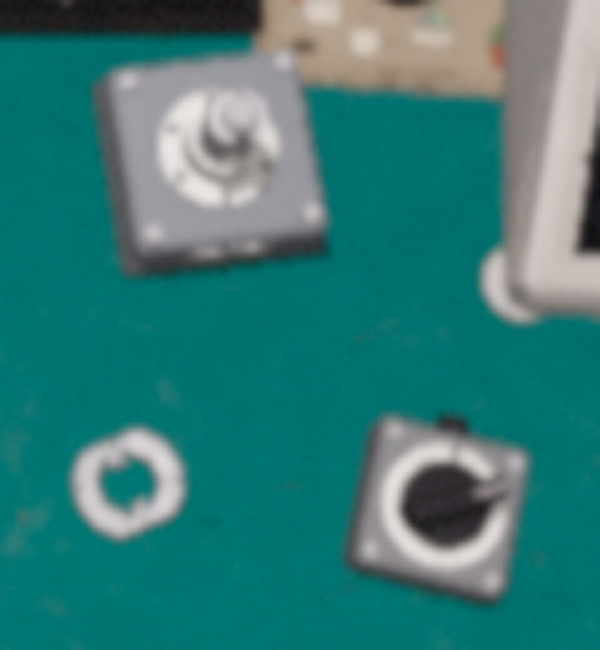

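View pics/sz0.png

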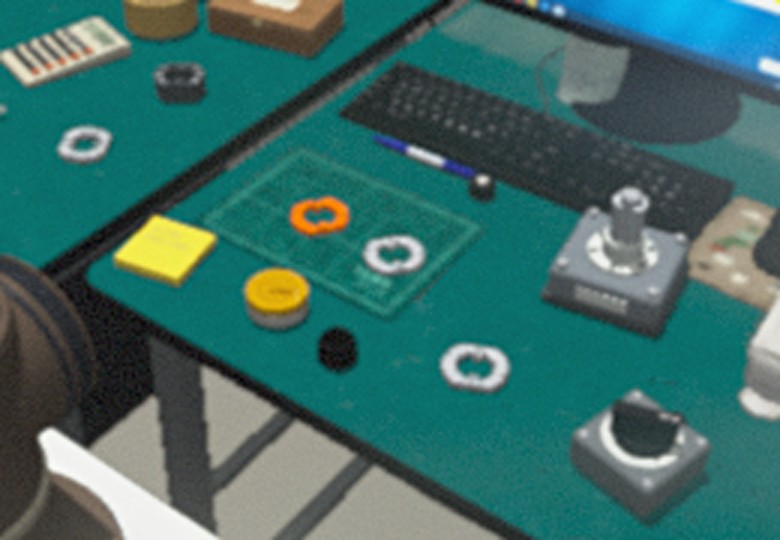

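```bash
cat >> h.py <<'E'
def rect(c,cx,cy,z,half=0.05,n=400):
    # metric picture: col -> -y, row -> -x (robot at bottom)
    w=np.array([[cx+half,cy+half,z],[cx+half,cy-half,z],[cx-half,cy-half,z],[cx-half,cy+half,z]])
    src=np.float32([proj(c,p) for p in w]); dst=np.float32([[0,0],[n,0],[n,n],[0,n]])
    return cv2.warpPerspective(c["color"],cv2.getPerspectiveTransform(src,dst),(n,n),flags=cv2.INTER_CUBIC)
def p2w(u,v,cx,cy,half=0.05,n=400):
    return cx+half-v*2*half/n, cy+half-u*2*half/n
def ringpose(im,mask,cx,cy,half=0.05,n=400):
    cs,_=cv2.findContours(mask,cv2.RETR_EXTERNAL,cv2.CHAIN_APPROX_NONE)
    k=max(cs,key=cv2.contourArea); m=cv2.moments(k)
    u,v=m['m10']/m['m00'],m['m01']/m['m00']
    # long axis (perp. to tabs) in image
    th=0.5*np.arctan2(2*m['mu11'],m['mu20']-m['mu02'])
    e=np.sqrt(np.linalg.eigvalsh([[m['mu20'],m['mu11']],[m['mu11'],m['mu02']]])/m['m00'])*2*2*half/n
    d=np.array([np.cos(th),np.sin(th)]); wd=np.array([-d[1],-d[0]])
    longang=np.degrees(np.arctan2(wd[1],wd[0]))
    return p2w(u,v,cx,cy,half,n),(longang+90)%180,e*2,m['m00']*(2*half/n)**2*1e6
E
python3 - <<'E'
from h import *
c=load("t0.npy");s=load("s0.npy")
tiles=[]
for name,(x,y),z in [("r1",(.511,-.025),.008),("r2",(.430,-.176),.008),("r3",(.456,.364),.008),("hub",(.612,.357),.024)]:
  row=[]
  for cc,t in((c,"top"),(s,"scene")):
    im=rect(cc,x,y,z); 
    hsv=cv2.cvtColor(im,cv2.COLOR_RGB2HSV)
    mask=((hsv[...,1]<100)).astype(np.uint8)*255
    mask=cv2.morphologyEx(mask,cv2.MORPH_OPEN,np.ones((15,15)))
    print(name,t,ringpose(im,mask,x,y))
    cs,_=cv2.findContours(mask,cv2.RETR_LIST,cv2.CHAIN_APPROX_NONE)
    im=im.copy(); cv2.drawContours(im,cs,-1,(255,0,0),1); row.append(cv2.resize(im,(200,200)))
  tiles.append(np.vstack(row))
cv2.imwrite("pics/tiles.png",np.hstack(tiles)[:,:,::-1])
E
```

```text
r1 top ((0.5126121609861072, -0.024283855501756386), np.float64(55.295870368923104), array([0.0612091 , 0.06878319]), 3291.5625)
r1 scene ((0.5154587646559357, -0.021310486032072924), np.float64(84.54226799756519), array([0.06487019, 0.06815747]), 3459.5625)
r2 top ((0.42937112621352913, -0.17431107297588055), np.float64(29.028325636219414), array([0.06045474, 0.06779056]), 3204.96875)
r2 scene ((0.42962466224975243, -0.17377680292253533), np.float64(17.155876654889042), array([0.06445875, 0.0661951 ]), 3334.71875)
r3 top ((0.4563418139928531, 0.3648429095354523), np.float64(123.1465464498238), array([0.06104297, 0.06959336]), 3323.1249999999995)
r3 scene ((0.46109171626568307, 0.3713382429373795), np.float64(133.63996415052756), array([0.0608451 , 0.07830434]), 3727.8125)
hub top ((0.6080185144678458, 0.36062458856738117), np.float64(27.702928727932807), array([0.06083204, 0.06319233]), 3000.1875)
hub scene ((0.6064408212724668, 0.3597525538658251), np.float64(138.57245332134482), array([0.06315022, 0.0943418 ]), 4594.75)
```

View pics/tiles.png

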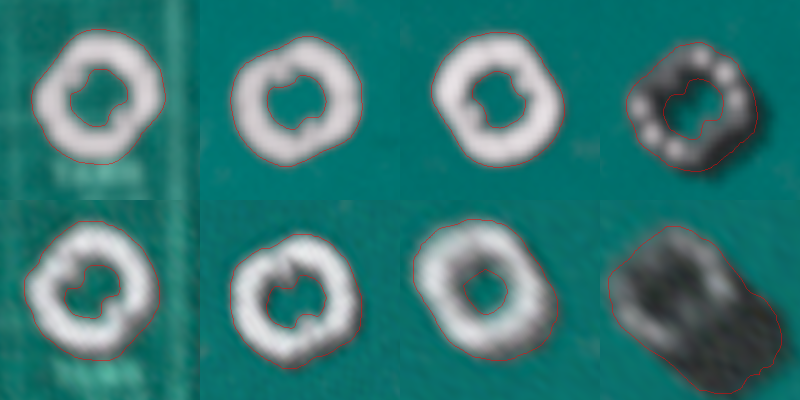

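```bash
python3 - <<'E'
from h import *
c=load("t0.npy");s=load("s0.npy")
def grid(im):
    im=im.copy()
    for k in range(0,400,40): im[k,:]=im[k,:]//2; im[:,k]=im[:,k]//2
    return cv2.resize(im,(260,260))
a=[];b=[]
for z in(.036,.065): 
  a.append(grid(rect(c,.40,-.335,z,.07))); b.append(grid(rect(s,.40,-.335,z,.07)))
z=.113
a.append(grid(rect(c,.60,-.20,z,.05))); b.append(grid(rect(s,.60,-.20,z,.05)))
cv2.imwrite("pics/iso.png",np.vstack([np.hstack(a),np.hstack(b)])[:,:,::-1])
E
```

```text
(no output)
```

View pics/iso.png

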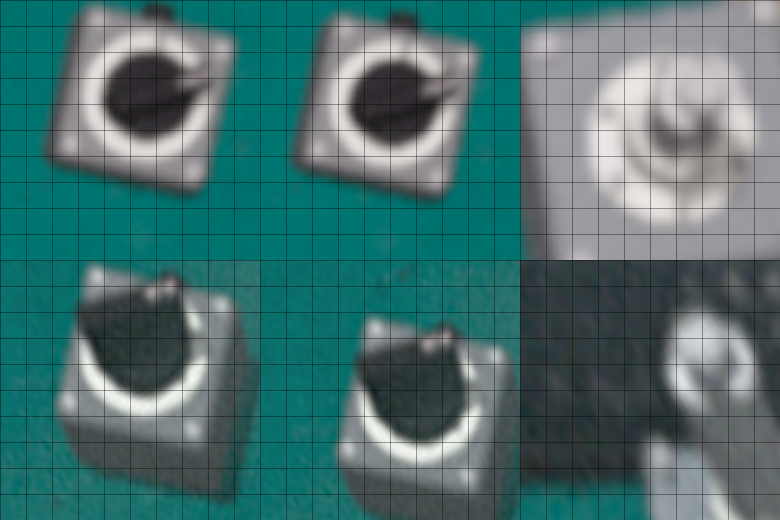

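```bash
python3 - <<'E'
from h import *
c=load("t0.npy");s=load("s0.npy")
crop(c,375,140,431,200,9,"pics/sp_t.png")
crop(s,370,190,440,255,8,"pics/sp_s.png")
a=cv2.imread("pics/sp_t.png");b=cv2.imread("pics/sp_s.png")
h=max(a.shape[0],b.shape[0]); 
f=lambda i:cv2.copyMakeBorder(i,0,h-i.shape[0],0,0,0)
o=np.hstack([f(a),f(b)]); print(o.shape); cv2.imwrite("pics/sp.png",cv2.resize(o,None,fx=.75,fy=.75))
# predicted
for x,y in[(.617,-.2175)]:
  for z in(.04,.062,.104,.113): print(z,proj(c,(x,y,z)),proj(s,(x,y,z)))
E
```

```text
(540, 1064, 3)
0.04 [401.94885144 169.48618401] [405.88761568 224.39004149]
0.062 [403.2961273  167.29417438] [406.85595211 218.53097488]
0.104 [405.99784918 162.89848929] [408.76274141 206.99365674]
0.113 [406.60021042 161.91845123] [409.18162604 204.45913164]
```

View pics/sp.png

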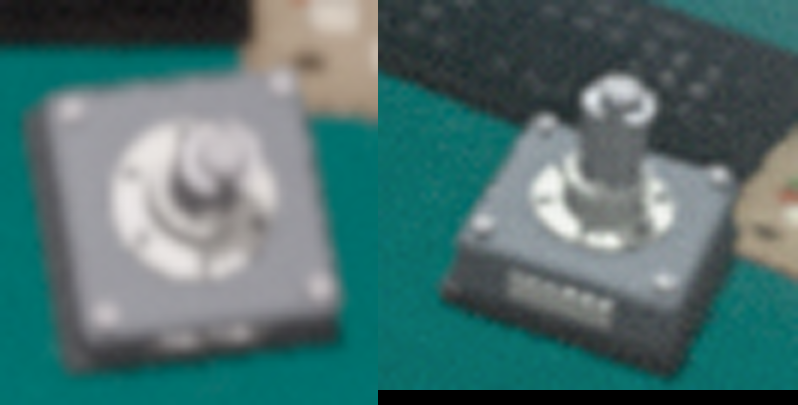

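```bash
python3 - <<'E'
from h import *
c=load("t0.npy");s=load("s0.npy")
print(onz(c,406.9,162.2,.113),onz(c,403.8,169.3,.042),onz(s,407.5,223.5,.042), onz(s,410.2,206.7,.104))
# bolts individually
T=np.array([(70,108),(282,80),(320,290),(105,312)])/6.75+[375,140]
S=(np.array([(547,124),(720,175),(663,281),(482,225)])-[378,0])/6+[370,190]
for cc,P in((c,T),(s,S)):
    w=np.array([onz(cc,u,v,.042)[:2] for u,v in P]); print(w.round(4).tolist(),w.mean(0), np.degrees(np.arctan2(*( (w[0]+w[1]-w[2]-w[3])[::-1]))))
E
```

```text
[ 0.61623423 -0.21829624  0.113     ] [ 0.61711539 -0.22240568  0.042     ] [ 0.62121988 -0.22027137  0.042     ] [ 0.62073672 -0.22010637  0.104     ]
[[0.6551, -0.1702], [0.6702, -0.26], [0.5786, -0.2744], [0.5665, -0.1847]] [ 0.61758054 -0.22232265] 9.144946706059264
[[0.6591, -0.1689], [0.6747, -0.2569], [0.5853, -0.2704], [0.5693, -0.1824]] [ 0.62210443 -0.21962498] 8.554897266411011
```

```bash
cat >> h.py <<'E'
def delta(x,y,z,yaw):
    s=get_state(); p=s["tcp_pos"]; y0=s["eef_rot"][2]
    Rm=R.from_euler('xyz',s["eef_rot"],degrees=True).as_matrix()
    d=Rm.T@(np.array([x,y,z])-p)*1000
    w=(yaw-y0+180)%360-180
    print("dp",d.round(1).tolist(),"yaw",round(-np.radians(w),3),"| at",p.round(4).tolist(),"rot",np.round(s["eef_rot"],2).tolist(),"F",s["contact_force"].round(1).tolist(),"w",round(s["gripper_width"],4),"J",np.round(s["joints"],0).tolist(),"t",s["time_s"])
    return d
E
python3 -c "
from h import *
delta(.5,.25,.227,-40)"
```

```text
dp [422.7, 308.8, -0.6] yaw 0.448 | at [0.1668, 0.6538, 0.226] rot [179.94, -0.01, -14.32] F [-0.9, -0.5, 0.0] w 0.0873 J [92.0, 21.0, 1.0, -0.0, -70.0, -17.0] t 0.2
```

>>> {"fn": "apply_moves", "kwargs": {
  "commands": [
    {"grip": 1,"dp": [423,309,0],"yaw": 0.45},
    {"grip": 1,"dp": [423,309,0],"yaw": 0.45},
    {"grip": 1,"dp": [423,309,0],"yaw": 0.45},
    {"grip": 1,"dp": [423,309,0],"yaw": 0.45},
    {"grip": 1,"dp": [423,309,0],"yaw": 0.45},
    {"grip": 1,"dp": [423,309,0],"yaw": 0.45},
    {"grip": 1,"dp": [423,309,0],"yaw": 0.45},
    {"grip": 1,"dp": [423,309,0],"yaw": 0.45},
    {"grip": 1,"dp": [423,309,0],"yaw": 0.45},
    {"grip": 1,"dp": [423,309,0],"yaw": 0.45},
    {"grip": 1,"dp": [423,309,0],"yaw": 0.45},
    {"grip": 1,"dp": [423,309,0],"yaw": 0.45}
  ]
}}

```text
time_s: 1.7
tcp_pos: [0.4998, 0.2509, 0.2266]
eef_rot: [-180.0, 0.0, -40.0]
contact_force: [-0.1, 0.8, -0.6]
gripper_width: 0.0875
```

```bash
python3 -c "
from h import *
delta(.419,-.342,.16,-71)"
```

```text
dp [319.4, 506.0, 66.5] yaw 0.541 | at [0.4998, 0.2509, 0.2266] rot [-180.0, 0.01, -40.02] F [-0.1, 0.8, -0.6] w 0.0875 J [47.0, 10.0, -14.0, -0.0, -66.0, 3.0] t 1.7
```

>>> {"fn": "apply_moves", "kwargs": {
  "commands": [
    {"grip": 1,"dp": [319,506,66],"yaw": 0.54},
    {"grip": 1,"dp": [319,506,66],"yaw": 0.54},
    {"grip": 1,"dp": [319,506,66],"yaw": 0.54},
    {"grip": 1,"dp": [319,506,66],"yaw": 0.54},
    {"grip": 1,"dp": [319,506,66],"yaw": 0.54},
    {"grip": 1,"dp": [319,506,66],"yaw": 0.54},
    {"grip": 1,"dp": [319,506,66],"yaw": 0.54},
    {"grip": 1,"dp": [319,506,66],"yaw": 0.54},
    {"grip": 1,"dp": [319,506,66],"yaw": 0.54},
    {"grip": 1,"dp": [319,506,66],"yaw": 0.54},
    {"grip": 1,"dp": [319,506,66],"yaw": 0.54},
    {"grip": 1,"dp": [319,506,66],"yaw": 0.54}
  ]
}}

```text
time_s: 3.2
tcp_pos: [0.4187, -0.3418, 0.1605]
eef_rot: [180.0, 0.0, -71.0]
contact_force: [-0.4, -0.4, 0.1]
gripper_width: 0.0876
```

```bash
python3 -c "
from h import *
delta(.419,-.342,.044,-71)
c=shot('top','t1.npy');s=shot('scene','s1.npy')
crop(s,340,200,480,320,4,'pics/s1.png')
crop(c,0,0,640,400,1,'pics/t1.png')"
```

```text
dp [0.3, -0.2, 116.5] yaw -0.0 | at [0.4187, -0.3418, 0.1605] rot [179.99, 0.01, -71.01] F [-0.4, -0.4, 0.1] w 0.0876 J [-18.0, 11.0, -22.0, -0.0, -57.0, 37.0] t 3.2
```

View pics/s1.png

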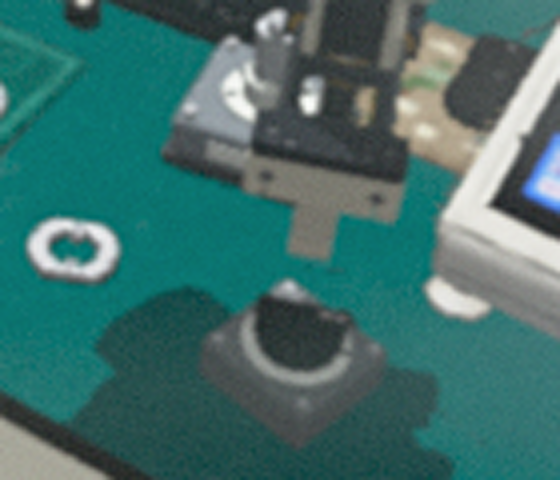

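View pics/t1.png

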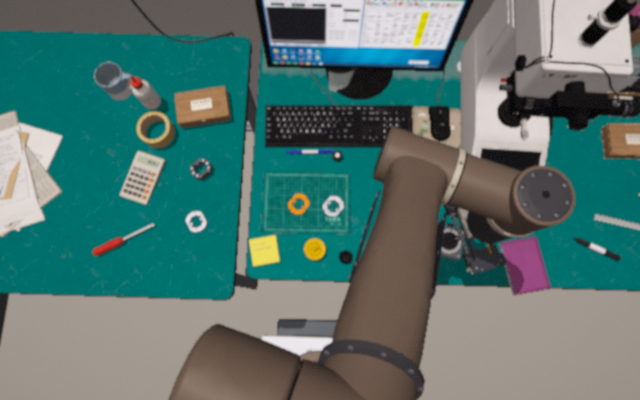

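>>> {"fn": "apply_moves", "kwargs": {
  "commands": [
    {"grip": 1,"dp": [0,0,50]},
    {"grip": 1,"dp": [0,0,90]},
    {"grip": 1,"dp": [0,0,115]},
    {"grip": 1,"dp": [0,0,115]},
    {"grip": 1,"dp": [0,0,115]}
  ]
}}

```text
$.commands[0]: bad value
```

```bash
python3 -c "
from h import *
delta(.419,-.342,.046,-71)
s=shot('scene','s1.npy')
crop(s,380,230,460,320,6,'pics/s2.png')"
```

```text
dp [0.6, 0.3, 114.8] yaw 0.001 | at [0.419, -0.3414, 0.1608] rot [-179.98, -0.01, -70.94] F [0.0, 0.3, 1.0] w 0.0875 J [-18.0, 11.0, -22.0, -0.0, -57.0, 37.0] t 3.3
```

View pics/s2.png

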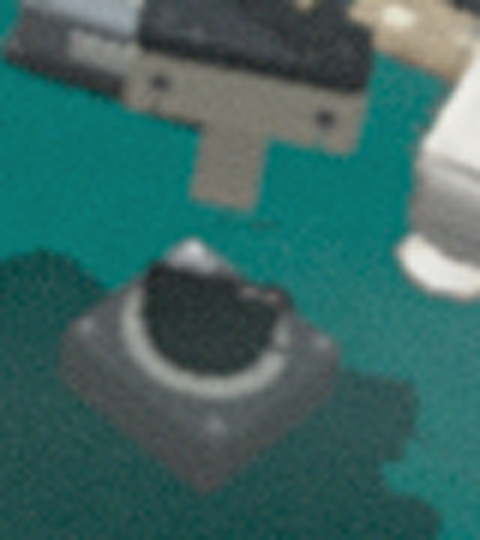

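>>> {"fn": "apply_moves", "kwargs": {
  "commands": [
    {"grip": 1,"dp": [0,0,50],"yaw": 0},
    {"grip": 1,"dp": [0,0,90],"yaw": 0},
    {"grip": 1,"dp": [0,0,115],"yaw": 0},
    {"grip": 1,"dp": [0,0,115],"yaw": 0},
    {"grip": 1,"dp": [0,0,115],"yaw": 0}
  ]
}}

```text
time_s: 3.98
tcp_pos: [0.4196, -0.3424, 0.0468]
eef_rot: [-179.9, -0.1, -71.0]
contact_force: [-0.4, 0.2, -0.4]
gripper_width: 0.0874
```

```bash
python3 -c "
from h import *
delta(.419,-.342,.046,-71)
s=shot('scene','s1.npy')
crop(s,370,200,460,320,5,'pics/s3.png')"
```

```text
dp [-0.5, 0.4, 0.8] yaw 0.001 | at [0.4196, -0.3424, 0.0468] rot [-179.94, -0.07, -70.96] F [-0.4, 0.2, -0.4] w 0.0874 J [-18.0, 19.0, -29.0, 0.0, -42.0, 37.0] t 3.975
```

View pics/s3.png

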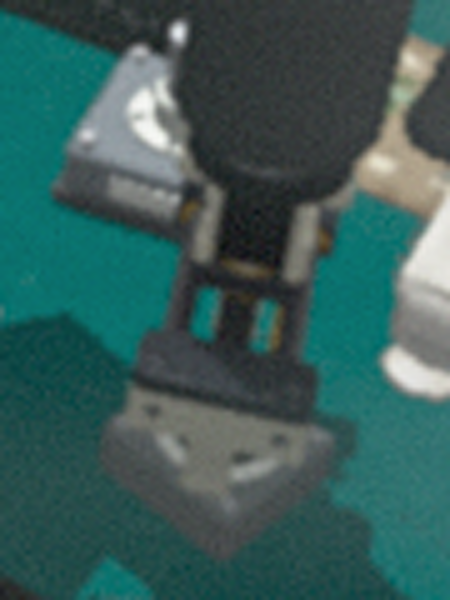

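>>> {"fn": "apply_moves", "kwargs": {
  "commands": [
    {"grip": 0.1,"dp": [0,0,0],"yaw": 0},
    {"grip": 0.1,"dp": [0,0,0],"yaw": 0},
    {"grip": 0.1,"dp": [0,0,0],"yaw": 0},
    {"grip": 0.1,"dp": [0,0,0],"yaw": 0},
    {"grip": 0.1,"dp": [0,0,0],"yaw": 0},
    {"grip": 0.1,"dp": [0,0,0],"yaw": 0}
  ],
  "newtons": 20
}}

```text
time_s: 4.78
tcp_pos: [0.4184, -0.3425, 0.0455]
eef_rot: [180.0, 0.0, -71.0]
contact_force: [0.1, -0.7, -0.5]
gripper_width: 0.0334
```

```bash
python3 -c "
from h import *
delta(.419,-.342,.046,-71);print(get_state()['moment'])"
```

```text
dp [-0.3, -0.7, -0.5] yaw -0.001 | at [0.4184, -0.3425, 0.0455] rot [179.99, 0.0, -71.04] F [0.1, -0.7, -0.5] w 0.0334 J [-19.0, 19.0, -29.0, 0.0, -42.0, 37.0] t 4.775
[ 0.09060942 -0.02272744  0.00056274]
```

>>> {"fn": "apply_moves", "kwargs": {
  "commands": [
    {"grip": 0.1,"dp": [0,0,0],"yaw": 0},
    {"grip": 0.1,"dp": [0,0,0],"yaw": 0},
    {"grip": 0.1,"dp": [0,0,0],"yaw": 0},
    {"grip": 0.1,"dp": [0,0,0],"yaw": 0}
  ]
}}

```text
time_s: 5.28
tcp_pos: [0.418, -0.3426, 0.0455]
eef_rot: [180.0, 0.0, -71.1]
contact_force: [-2.6, -2.2, 0.7]
gripper_width: 0.0143
```

>>> {"fn": "apply_moves", "kwargs": {
  "commands": [
    {"grip": 0.1,"dp": [0,0,0],"yaw": -0.15},
    {"grip": 0.1,"dp": [0,0,0],"yaw": -0.3},
    {"grip": 0.1,"dp": [0,0,0],"yaw": -0.45},
    {"grip": 0.1,"dp": [0,0,0],"yaw": -0.6},
    {"grip": 0.1,"dp": [0,0,0],"yaw": -0.75},
    {"grip": 0.1,"dp": [0,0,0],"yaw": -0.9},
    {"grip": 0.1,"dp": [0,0,0],"yaw": -1.0},
    {"grip": 0.1,"dp": [0,0,0],"yaw": -1.05},
    {"grip": 0.1,"dp": [0,0,0],"yaw": -1.05},
    {"grip": 0.1,"dp": [0,0,0],"yaw": -1.05}
  ]
}}

```text
time_s: 6.52
tcp_pos: [0.4165, -0.3444, 0.0455]
eef_rot: [179.9, 0.2, -10.9]
contact_force: [-8.4, -16.7, -0.8]
gripper_width: 0.0135
```

```bash
python3 -c "
from h import *
delta(.419,-.342,.046,-71);print(get_state()['moment'])"
```

```text
dp [2.0, -2.8, -0.5] yaw 1.049 | at [0.4165, -0.3444, 0.0455] rot [179.88, 0.15, -10.91] F [-8.4, -16.7, -0.8] w 0.0135 J [-19.0, 19.0, -29.0, 0.0, -42.0, 98.0] t 6.525
[-6.15352764  3.15081343 -0.35390223]
```

>>> {"fn": "apply_moves", "kwargs": {
  "commands": [
    {"grip": 1,"dp": [0,0,0],"yaw": -0.0},
    {"grip": 1,"dp": [0,0,0],"yaw": 0},
    {"grip": 1,"dp": [0,0,0],"yaw": 0},
    {"grip": 1,"dp": [0,0,0],"yaw": 0},
    {"grip": 1,"dp": [0,0,-60],"yaw": 0},
    {"grip": 1,"dp": [0,0,-120],"yaw": 0},
    {"grip": 1,"dp": [0,0,-140],"yaw": 0},
    {"grip": 1,"dp": [0,0,-140],"yaw": 0}
  ]
}}

```text
time_s: 7.52
tcp_pos: [0.4197, -0.3427, 0.1877]
eef_rot: [180.0, -0.3, -10.9]
contact_force: [-0.5, -0.9, -0.8]
gripper_width: 0.0857
```

```bash
python3 -c "
from h import *
delta(.4294,-.1743,.15,29+90-180)
s=shot('scene','s1.npy')
crop(s,380,230,460,320,6,'pics/s4.png')"
```

```text
dp [-22.3, -167.2, 37.5] yaw 0.875 | at [0.4197, -0.3427, 0.1877] rot [179.96, -0.25, -10.85] F [-0.5, -0.9, -0.8] w 0.0857 J [-18.0, 10.0, -20.0, 0.0, -61.0, 98.0] t 7.525
```

View pics/s4.png

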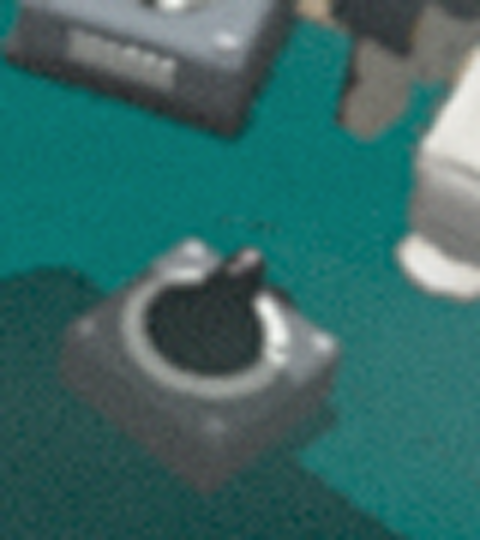

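>>> {"fn": "apply_moves", "kwargs": {
  "commands": [
    {"grip": 1,"dp": [-22,-167,38],"yaw": 0.875},
    {"grip": 1,"dp": [-22,-167,38],"yaw": 0.875},
    {"grip": 1,"dp": [-22,-167,38],"yaw": 0.875},
    {"grip": 1,"dp": [-22,-167,38],"yaw": 0.875},
    {"grip": 1,"dp": [-22,-167,38],"yaw": 0.875},
    {"grip": 1,"dp": [-22,-167,80],"yaw": 0.875},
    {"grip": 1,"dp": [-22,-167,130],"yaw": 0.875},
    {"grip": 1,"dp": [-22,-167,150],"yaw": 0.875},
    {"grip": 1,"dp": [-22,-167,150],"yaw": 0.875}
  ]
}}

```text
time_s: 8.7
tcp_pos: [0.4261, -0.1743, 0.0332]
eef_rot: [179.7, 0.2, -61.0]
contact_force: [-0.6, -0.0, 0.4]
gripper_width: 0.0875
```

```bash
python3 -c "
from h import *
delta(.4294,-.1743,.0035,-61)
s=shot('scene','s1.npy')
crop(s,320,210,400,290,7,'pics/s5.png')"
```

```text
dp [1.7, -3.1, 29.7] yaw -0.0 | at [0.4261, -0.1743, 0.0332] rot [179.69, 0.17, -61.02] F [-0.6, -0.0, 0.4] w 0.0875 J [2.0, 14.0, -39.0, -0.0, -37.0, 27.0] t 8.7
```

View pics/s5.png

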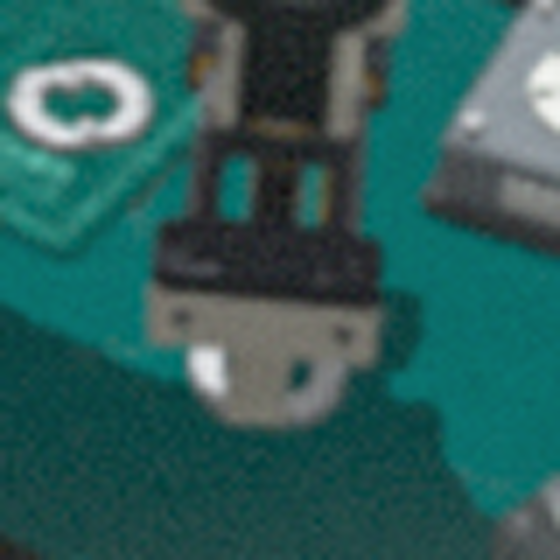

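>>> {"fn": "apply_moves", "kwargs": {
  "commands": [
    {"grip": 1,"dp": [0,0,0],"yaw": 0},
    {"grip": 1,"dp": [0,0,0],"yaw": 0}
  ]
}}

```text
time_s: 9.0
tcp_pos: [0.4291, -0.1743, 0.0365]
eef_rot: [-179.9, -0.1, -61.0]
contact_force: [-0.2, 0.1, -0.4]
gripper_width: 0.0874
```

```bash
python3 -c "
from h import *
delta(.4294,-.1743,.0035,-61)"
```

```text
dp [0.1, -0.2, 33.0] yaw -0.0 | at [0.4291, -0.1743, 0.0365] rot [-179.9, -0.05, -61.01] F [-0.2, 0.1, -0.4] w 0.0874 J [2.0, 14.0, -39.0, 0.0, -37.0, 27.0] t 9.0
```

>>> {"fn": "apply_moves", "kwargs": {
  "commands": [
    {"grip": 1,"dp": [0,0,20],"yaw": 0},
    {"grip": 1,"dp": [0,0,30],"yaw": 0},
    {"grip": 1,"dp": [0,0,33],"yaw": 0},
    {"grip": 1,"dp": [0,0,33],"yaw": 0},
    {"grip": 0.4,"dp": [0,0,33],"yaw": 0},
    {"grip": 0.4,"dp": [0,0,33],"yaw": 0},
    {"grip": 0.4,"dp": [0,0,33],"yaw": 0},
    {"grip": 0.4,"dp": [0,0,33],"yaw": 0},
    {"grip": 0.4,"dp": [0,0,33],"yaw": 0},
    {"grip": 0.4,"dp": [0,0,33],"yaw": 0},
    {"grip": 0.4,"dp": [0,0,33],"yaw": 0}
  ],
  "newtons": 30
}}

```text
time_s: 10.38
tcp_pos: [0.4285, -0.1743, 0.0026]
eef_rot: [-180.0, -0.0, -61.0]
contact_force: [-0.7, -0.6, 1.9]
gripper_width: 0.0494
```

```bash
python3 -c "
from h import *
delta(.4294,-.1743,.0035,-61)"
```

```text
dp [0.4, -0.8, -0.9] yaw 0.0 | at [0.4285, -0.1743, 0.0026] rot [-179.99, -0.01, -61.0] F [-0.7, -0.6, 1.9] w 0.0494 J [2.0, 17.0, -41.0, 0.0, -32.0, 27.0] t 10.375
```

>>> {"fn": "apply_moves", "kwargs": {
  "commands": [
    {"grip": 0.4,"dp": [0,0,-50],"yaw": 0},
    {"grip": 0.4,"dp": [0,0,-100],"yaw": 0},
    {"grip": 0.4,"dp": [0,0,-150],"yaw": 0},
    {"grip": 0.4,"dp": [0,0,-150],"yaw": 0},
    {"grip": 0.4,"dp": [0,0,-150],"yaw": 0}
  ]
}}

```text
time_s: 11.0
tcp_pos: [0.4277, -0.1741, 0.1519]
eef_rot: [180.0, 0.0, -61.0]
contact_force: [-0.4, 0.1, -1.3]
gripper_width: 0.0494
```

```bash
python3 -c "
from h import *
delta(.619,-.220,.15,-81)"
```

```text
dp [132.8, -145.2, 1.8] yaw 0.348 | at [0.4277, -0.1741, 0.1519] rot [179.99, 0.04, -61.03] F [-0.4, 0.1, -1.3] w 0.0494 J [2.0, 4.0, -31.0, -0.0, -55.0, 27.0] t 11.0
```

>>> {"fn": "apply_moves", "kwargs": {
  "commands": [
    {"grip": 0.4,"dp": [133,-145,2],"yaw": 0.35},
    {"grip": 0.4,"dp": [133,-145,2],"yaw": 0.35},
    {"grip": 0.4,"dp": [133,-145,2],"yaw": 0.35},
    {"grip": 0.4,"dp": [133,-145,2],"yaw": 0.35},
    {"grip": 0.4,"dp": [133,-145,2],"yaw": 0.35},
    {"grip": 0.4,"dp": [133,-145,2],"yaw": 0.35},
    {"grip": 0.4,"dp": [133,-145,2],"yaw": 0.35}
  ]
}}

```text
time_s: 11.88
tcp_pos: [0.6188, -0.2201, 0.151]
eef_rot: [-180.0, 0.0, -81.1]
contact_force: [0.2, 0.6, -0.8]
gripper_width: 0.0495
```

```bash
python3 -c "
from h import *
delta(.619,-.22,.15,-81)
c=shot('top','t1.npy');s=shot('scene','s1.npy')
crop(s,360,150,460,260,5,'pics/s6.png')
crop(c,340,100,460,220,4,'pics/t6.png')
a=cv2.imread('pics/s6.png');b=cv2.imread('pics/t6.png');h=550
b=cv2.copyMakeBorder(b,0,h-480,0,0,0)
cv2.imwrite('pics/c6.png',cv2.resize(np.hstack([a,b]),None,fx=.8,fy=.8))"
```

```text
dp [-0.1, -0.2, 1.0] yaw -0.001 | at [0.6188, -0.2201, 0.151] rot [-179.98, 0.0, -81.05] F [0.2, 0.6, -0.8] w 0.0495 J [-3.0, 22.0, -8.0, -0.0, -61.0, 12.0] t 11.875
```

View pics/c6.png

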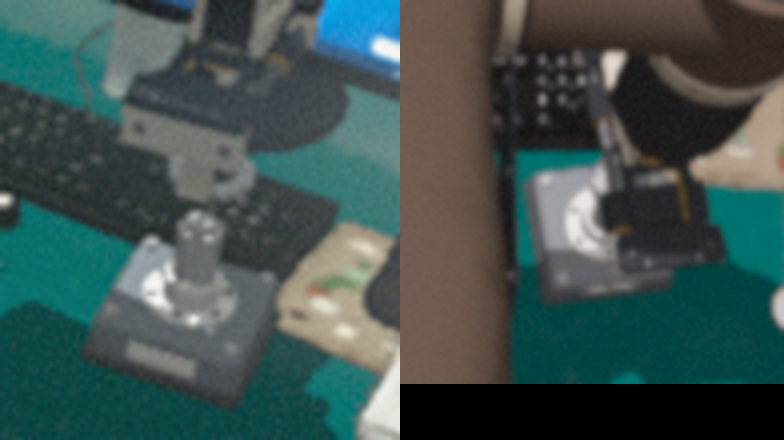

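```bash
python3 -c "
from h import *
s=load('s1.npy')
print(proj(s,(.6188,-.2201,.1484+.004)),proj(s,(.6188,-.2201,.1484+.008)),proj(s,(.6188,-.2201,.113)),proj(s,(.6188,-.2201,.104)))
crop(s,390,180,430,235,14,'pics/s7.png')"
```

```text
[412.20641053 193.12615292] [412.40361907 191.9469758 ] [410.30552617 204.49218899] [409.88164327 207.02672943]
```

View pics/s7.png

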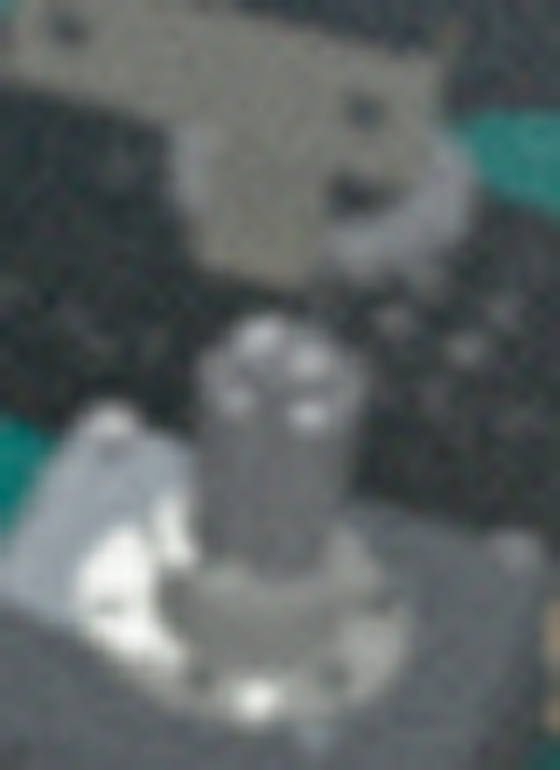

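>>> {"fn": "apply_moves", "kwargs": {
  "commands": [
    {"grip": 0.4,"dp": [0,0,20],"yaw": 0},
    {"grip": 0.4,"dp": [0,0,32],"yaw": 0},
    {"grip": 0.4,"dp": [0,0,35],"yaw": 0},
    {"grip": 0.4,"dp": [0,0,37],"yaw": 0},
    {"grip": 0.4,"dp": [0,0,38],"yaw": 0},
    {"grip": 0.4,"dp": [0,0,38],"yaw": 0}
  ]
}}

```text
time_s: 12.72
tcp_pos: [0.6197, -0.2204, 0.1128]
eef_rot: [-180.0, -0.0, -81.1]
contact_force: [-0.1, -0.6, -1.3]
gripper_width: 0.0499
```

>>> {"fn": "apply_moves", "kwargs": {
  "commands": [
    {"grip": 0.4,"dp": [0,0,2],"yaw": 0},
    {"grip": 0.4,"dp": [0,0,4],"yaw": 0},
    {"grip": 0.4,"dp": [0,0,4],"yaw": 0}
  ]
}}

```text
time_s: 13.1
tcp_pos: [0.6196, -0.2203, 0.1083]
eef_rot: [180.0, 0.0, -81.1]
contact_force: [0.2, 0.3, -1.3]
gripper_width: 0.0496
```

```bash
python3 -c "
from h import *
delta(.619,-.22,.15,-81);s=shot('scene','s1.npy')
crop(s,380,170,440,235,10,'pics/s8.png')"
```

```text
dp [-0.4, 0.6, -41.7] yaw -0.001 | at [0.6196, -0.2203, 0.1083] rot [179.99, 0.01, -81.06] F [0.2, 0.3, -1.3] w 0.0496 J [-3.0, 24.0, -10.0, -0.0, -56.0, 12.0] t 13.1
```

View pics/s8.png

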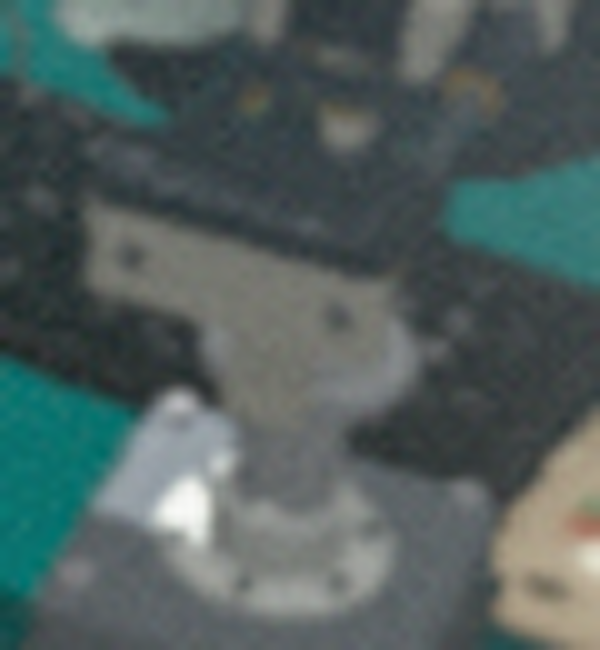

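>>> {"fn": "apply_moves", "kwargs": {
  "commands": [
    {"grip": 0.4,"dp": [1,0,0],"yaw": 0},
    {"grip": 0.4,"dp": [2,0,0],"yaw": 0},
    {"grip": 0.4,"dp": [3,0,0],"yaw": 0},
    {"grip": 0.4,"dp": [3,0,0],"yaw": 0}
  ]
}}

```text
time_s: 13.65
tcp_pos: [0.62, -0.2235, 0.1085]
eef_rot: [180.0, 0.0, -81.1]
contact_force: [-1.2, -0.4, -0.7]
gripper_width: 0.0497
```

>>> {"fn": "apply_moves", "kwargs": {
  "commands": [
    {"grip": 0.4,"dp": [-2,0,0],"yaw": 0},
    {"grip": 0.4,"dp": [-4,0,0],"yaw": 0},
    {"grip": 0.4,"dp": [-6,0,0],"yaw": 0},
    {"grip": 0.4,"dp": [-7,0,0],"yaw": 0},
    {"grip": 0.4,"dp": [-8,0,0],"yaw": 0},
    {"grip": 0.4,"dp": [-8,0,0],"yaw": 0}
  ]
}}

```text
time_s: 14.4
tcp_pos: [0.6191, -0.2153, 0.1087]
eef_rot: [-180.0, -0.0, -81.0]
contact_force: [0.2, 0.3, -0.5]
gripper_width: 0.0494
```

>>> {"fn": "apply_moves", "kwargs": {
  "commands": [
    {"grip": 0.4,"dp": [-1,0,0],"yaw": 0},
    {"grip": 0.4,"dp": [-2,0,0],"yaw": 0},
    {"grip": 0.4,"dp": [-2,0,0],"yaw": 0}
  ]
}}

```text
time_s: 14.78
tcp_pos: [0.6186, -0.2134, 0.1085]
eef_rot: [-180.0, -0.0, -81.1]
contact_force: [-0.7, -0.6, -1.3]
gripper_width: 0.0492
```

>>> {"fn": "apply_moves", "kwargs": {
  "commands": [
    {"grip": 0.4,"dp": [-1,0,0],"yaw": 0},
    {"grip": 0.4,"dp": [-2,0,0],"yaw": 0},
    {"grip": 0.4,"dp": [-2,0,0],"yaw": 0}
  ]
}}

```text
time_s: 15.15
tcp_pos: [0.6184, -0.2125, 0.1087]
eef_rot: [-180.0, -0.1, -81.1]
contact_force: [0.5, -5.6, -3.0]
gripper_width: 0.0494
```

>>> {"fn": "apply_moves", "kwargs": {
  "commands": [
    {"grip": 0.4,"dp": [4,0,0],"yaw": 0},
    {"grip": 0.4,"dp": [8,0,0],"yaw": 0},
    {"grip": 0.4,"dp": [12,0,0],"yaw": 0},
    {"grip": 0.4,"dp": [14,0,0],"yaw": 0},
    {"grip": 0.4,"dp": [15,0,0],"yaw": 0},
    {"grip": 0.4,"dp": [15,0,0],"yaw": 0}
  ]
}}

```text
time_s: 15.9
tcp_pos: [0.6207, -0.2264, 0.1086]
eef_rot: [-180.0, -0.0, -81.1]
contact_force: [-0.3, -0.4, -0.6]
gripper_width: 0.0496
```

>>> {"fn": "apply_moves", "kwargs": {
  "commands": [
    {"grip": 0.4,"dp": [1,0,0],"yaw": 0},
    {"grip": 0.4,"dp": [2,0,0],"yaw": 0},
    {"grip": 0.4,"dp": [2,0,0],"yaw": 0}
  ]
}}

```text
time_s: 16.27
tcp_pos: [0.6208, -0.2271, 0.1083]
eef_rot: [180.0, 0.1, -81.1]
contact_force: [-0.9, 5.8, -0.7]
gripper_width: 0.0493
```

>>> {"fn": "apply_moves", "kwargs": {
  "commands": [
    {"grip": 0.4,"dp": [-4,0,0],"yaw": 0},
    {"grip": 0.4,"dp": [-8.5,0,0],"yaw": 0},
    {"grip": 0.4,"dp": [-8.5,0,0],"yaw": 0},
    {"grip": 0.4,"dp": [-8.5,1,0],"yaw": 0},
    {"grip": 0.4,"dp": [-8.5,2,0],"yaw": 0},
    {"grip": 0.4,"dp": [-8.5,2,0],"yaw": 0}
  ]
}}

```text
time_s: 17.02
tcp_pos: [0.6176, -0.2204, 0.1086]
eef_rot: [-180.0, -0.0, -81.1]
contact_force: [0.4, -0.1, -0.9]
gripper_width: 0.0495
```

>>> {"fn": "apply_moves", "kwargs": {
  "commands": [
    {"grip": 0.4,"dp": [0,-2,0],"yaw": 0},
    {"grip": 0.4,"dp": [0,-4,0],"yaw": 0},
    {"grip": 0.4,"dp": [0,-4,0],"yaw": 0}
  ]
}}

```text
time_s: 17.4
tcp_pos: [0.6199, -0.2199, 0.1083]
eef_rot: [179.8, 0.0, -81.1]
contact_force: [-5.8, -0.4, 0.7]
gripper_width: 0.0494
```

>>> {"fn": "apply_moves", "kwargs": {
  "commands": [
    {"grip": 0.4,"dp": [0,3.5,0],"yaw": 0},
    {"grip": 0.4,"dp": [0,3.5,1.5],"yaw": 0},
    {"grip": 0.4,"dp": [0,3.5,3],"yaw": 0},
    {"grip": 0.4,"dp": [0,3.5,3.5],"yaw": 0},
    {"grip": 0.4,"dp": [0,3.5,3.5],"yaw": 0}
  ]
}}

```text
time_s: 18.02
tcp_pos: [0.6182, -0.2201, 0.105]
eef_rot: [180.0, 0.0, -81.1]
contact_force: [-0.7, -0.5, -1.2]
gripper_width: 0.0496
```

>>> {"fn": "apply_moves", "kwargs": {
  "commands": [
    {"grip": 0.4,"dp": [0,0,1],"yaw": 0},
    {"grip": 0.4,"dp": [0,0,2],"yaw": 0},
    {"grip": 0.4,"dp": [0,0,2],"yaw": 0}
  ]
}}

```text
time_s: 18.4
tcp_pos: [0.618, -0.2201, 0.1029]
eef_rot: [180.0, 0.0, -81.1]
contact_force: [0.5, -0.5, -1.5]
gripper_width: 0.0492
```

>>> {"fn": "apply_moves", "kwargs": {
  "commands": [
    {"grip": 0.4,"dp": [0,0,1],"yaw": 0},
    {"grip": 0.4,"dp": [0,0,2],"yaw": 0},
    {"grip": 0.4,"dp": [0,0,2],"yaw": 0}
  ]
}}

```text
time_s: 18.77
tcp_pos: [0.618, -0.2201, 0.1009]
eef_rot: [180.0, 0.0, -81.1]
contact_force: [0.2, -0.4, -0.4]
gripper_width: 0.0499
```

```bash
python3 -c "
from h import *
delta(.6181,-.2198,.15,-81);s=shot('scene','s1.npy')
crop(s,380,170,440,235,10,'pics/s9.png')"
```

```text
dp [-0.3, -0.1, -49.1] yaw -0.001 | at [0.618, -0.2201, 0.1009] rot [179.99, 0.0, -81.06] F [0.2, -0.4, -0.4] w 0.0499 J [-3.0, 24.0, -11.0, -0.0, -55.0, 12.0] t 18.775
```

View pics/s9.png

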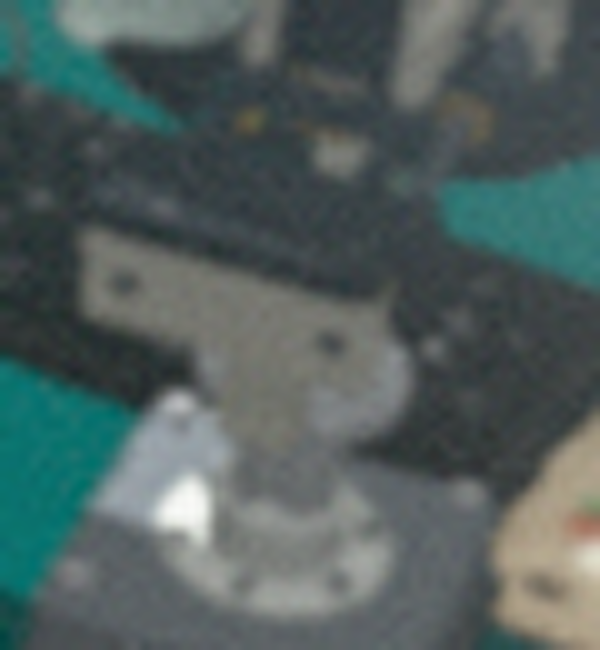

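>>> {"fn": "apply_moves", "kwargs": {
  "commands": [
    {"grip": 0.4,"dp": [0,0,2],"yaw": 0},
    {"grip": 0.4,"dp": [0,0,4],"yaw": 0},
    {"grip": 0.4,"dp": [0,0,6],"yaw": 0},
    {"grip": 0.4,"dp": [0,0,6],"yaw": 0}
  ]
}}

```text
time_s: 19.32
tcp_pos: [0.618, -0.2201, 0.0948]
eef_rot: [180.0, 0.0, -81.1]
contact_force: [0.1, 0.1, -1.0]
gripper_width: 0.0499
```

>>> {"fn": "apply_moves", "kwargs": {
  "commands": [
    {"grip": 0.4,"dp": [0,0,0],"yaw": 0.04},
    {"grip": 0.4,"dp": [0,0,0],"yaw": 0.08},
    {"grip": 0.4,"dp": [0,0,0],"yaw": 0.08}
  ]
}}

```text
time_s: 19.7
tcp_pos: [0.6182, -0.2199, 0.0949]
eef_rot: [180.0, 0.0, -85.6]
contact_force: [1.1, 1.6, -2.3]
gripper_width: 0.0494
```

```bash
python3 -c "
from h import *
delta(.6181,-.2198,.15,-81);print(get_state()['moment'])"
```

```text
dp [-0.1, 0.1, -55.1] yaw -0.08 | at [0.6182, -0.2199, 0.0949] rot [179.99, 0.0, -85.58] F [1.1, 1.6, -2.3] w 0.0494 J [-3.0, 25.0, -11.0, -0.0, -54.0, 7.0] t 19.7
[ 0.54394634 -0.16315881  0.63850473]
```

>>> {"fn": "apply_moves", "kwargs": {
  "commands": [
    {"grip": 0.4,"dp": [0,0,0],"yaw": -0.08},
    {"grip": 0.4,"dp": [0,0,0],"yaw": -0.16},
    {"grip": 0.4,"dp": [0,0,0],"yaw": -0.16}
  ]
}}

```text
time_s: 20.08
tcp_pos: [0.6181, -0.2202, 0.0952]
eef_rot: [-180.0, -0.0, -76.5]
contact_force: [-0.1, -0.4, -1.5]
gripper_width: 0.0495
```

```bash
python3 -c "
from h import *
delta(.6181,-.2198,.15,-81);print(get_state()['moment'])"
```

```text
dp [-0.4, -0.1, -54.8] yaw 0.079 | at [0.6181, -0.2202, 0.0952] rot [-179.99, -0.01, -76.49] F [-0.1, -0.4, -1.5] w 0.0495 J [-3.0, 25.0, -11.0, 0.0, -54.0, 16.0] t 20.075
[ 0.11244679 -0.01419091  0.0002262 ]
```

>>> {"fn": "apply_moves", "kwargs": {
  "commands": [
    {"grip": 0.4,"dp": [0,0,0],"yaw": -0.04},
    {"grip": 0.4,"dp": [0,0,0],"yaw": -0.06},
    {"grip": 0.4,"dp": [0,0,0],"yaw": -0.06}
  ]
}}

```text
time_s: 20.45
tcp_pos: [0.6179, -0.22, 0.0951]
eef_rot: [180.0, 0.0, -73.1]
contact_force: [-2.0, 2.9, 0.6]
gripper_width: 0.0495
```

```bash
python3 -c "
from h import *
delta(.6181,-.2198,.15,-81);print(get_state()['moment'])"
```

```text
dp [-0.1, -0.3, -54.9] yaw 0.138 | at [0.6179, -0.22, 0.0951] rot [179.99, 0.02, -73.11] F [-2.0, 2.9, 0.6] w 0.0495 J [-3.0, 25.0, -11.0, -0.0, -54.0, 19.0] t 20.45
[ 0.94711144  0.63199377 -0.23094573]
```

>>> {"fn": "apply_moves", "kwargs": {
  "commands": [
    {"grip": 0.4,"dp": [0,0,0],"yaw": 0.1},
    {"grip": 0.4,"dp": [0,0,0],"yaw": 0.1},
    {"grip": 0.4,"dp": [0,0,10],"yaw": 0.1},
    {"grip": 0.4,"dp": [0,0,20],"yaw": 0.1},
    {"grip": 0.4,"dp": [0,0,25],"yaw": 0.1},
    {"grip": 0.4,"dp": [0,0,28],"yaw": 0.1},
    {"grip": 0.4,"dp": [0,0,30],"yaw": 0.1},
    {"grip": 0.4,"dp": [0,0,31],"yaw": 0.1},
    {"grip": 0.4,"dp": [0,0,31],"yaw": 0.1}
  ]
}}

```text
time_s: 21.58
tcp_pos: [0.6182, -0.2202, 0.0647]
eef_rot: [-180.0, -0.0, -78.8]
contact_force: [-2.0, 1.9, 4.1]
gripper_width: 0.0496
```

>>> {"fn": "apply_moves", "kwargs": {
  "commands": [
    {"grip": 0.9,"dp": [0,0,0],"yaw": 0},
    {"grip": 0.9,"dp": [0,0,0],"yaw": 0},
    {"grip": 0.9,"dp": [0,0,0],"yaw": 0},
    {"grip": 0.9,"dp": [0,0,-40],"yaw": 0},
    {"grip": 1,"dp": [0,0,-80],"yaw": 0},
    {"grip": 1,"dp": [0,0,-120],"yaw": 0},
    {"grip": 1,"dp": [0,0,-120],"yaw": 0}
  ]
}}

```text
time_s: 22.45
tcp_pos: [0.6203, -0.2206, 0.1882]
eef_rot: [-179.6, -0.1, -78.7]
contact_force: [-0.6, 1.0, 0.0]
gripper_width: 0.0874
```

```bash
python3 - <<'E'
from h import *
c=shot("top","t2.npy");s=shot('scene','s2.npy')
delta(.5126,-.0243,.16,55.3-90)
crop(s,200,140,460,320,3,"pics/s10.png")
crop(c,0,0,640,400,1,"pics/t10.png")
E
```

```text
dp [-212.5, 65.5, 24.2] yaw -0.769 | at [0.6181, -0.22, 0.1842] rot [-179.95, 0.01, -78.78] F [-0.3, -0.6, -0.2] w 0.0875 J [-3.0, 20.0, -5.0, -0.0, -64.0, 14.0] t 22.55
```

View pics/s10.png

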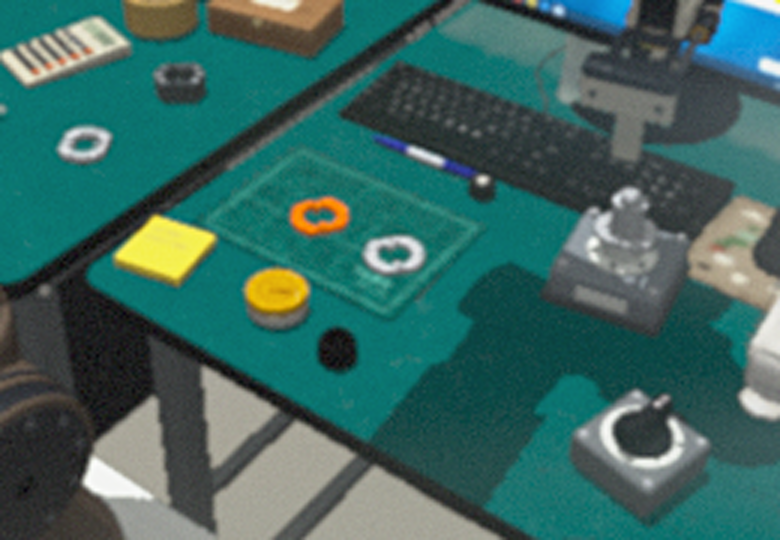

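View pics/t10.png

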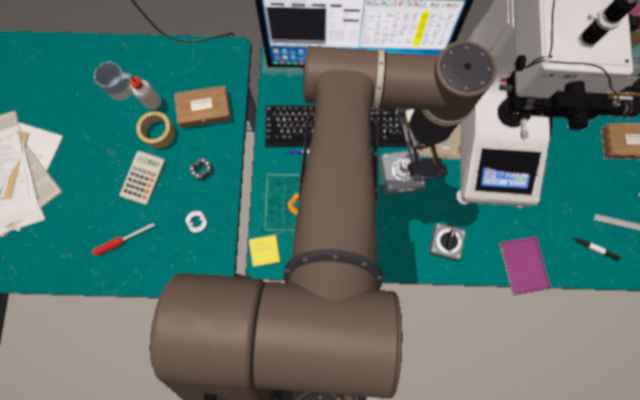

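>>> {"fn": "apply_moves", "kwargs": {
  "commands": [
    {"grip": 1,"dp": [-212,66,24],"yaw": -0.77},
    {"grip": 1,"dp": [-212,66,24],"yaw": -0.77},
    {"grip": 1,"dp": [-212,66,24],"yaw": -0.77},
    {"grip": 1,"dp": [-212,66,24],"yaw": -0.77},
    {"grip": 1,"dp": [-212,66,24],"yaw": -0.77},
    {"grip": 1,"dp": [-212,66,70],"yaw": -0.77},
    {"grip": 1,"dp": [-212,66,120],"yaw": -0.77},
    {"grip": 1,"dp": [-212,66,150],"yaw": -0.77},
    {"grip": 1,"dp": [-212,66,150],"yaw": -0.77},
    {"grip": 1,"dp": [-212,66,150],"yaw": -0.77}
  ]
}}

```text
time_s: 23.8
tcp_pos: [0.5128, -0.0253, 0.0347]
eef_rot: [-180.0, -0.0, -34.7]
contact_force: [-0.1, 0.3, 0.3]
gripper_width: 0.0878
```

```bash
python3 -c "
from h import *
s=shot('scene','s3.npy')
delta(.5126,-.0243,.0025,-34.7)
crop(s,280,180,390,270,6,'pics/s11.png')"
```

```text
dp [-0.9, -0.3, 32.6] yaw 0.0 | at [0.5131, -0.0251, 0.0351] rot [-179.94, -0.07, -34.68] F [-0.4, -0.3, 1.1] w 0.0876 J [19.0, 18.0, -33.0, 0.0, -39.0, 36.0] t 23.85
```

View pics/s11.png

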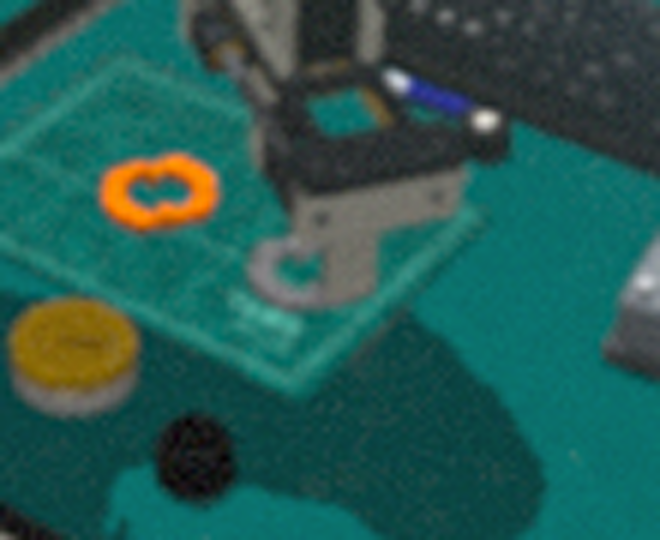

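>>> {"fn": "apply_moves", "kwargs": {
  "commands": [
    {"grip": 1,"dp": [-1,0,20],"yaw": 0},
    {"grip": 1,"dp": [-1,0,30],"yaw": 0},
    {"grip": 1,"dp": [-1,0,32.5],"yaw": 0},
    {"grip": 1,"dp": [-1,0,32.5],"yaw": 0},
    {"grip": 0.4,"dp": [-1,0,32.5],"yaw": 0},
    {"grip": 0.4,"dp": [-1,0,32.5],"yaw": 0},
    {"grip": 0.4,"dp": [-1,0,32.5],"yaw": 0},
    {"grip": 0.4,"dp": [-1,0,32.5],"yaw": 0},
    {"grip": 0.4,"dp": [-1,0,32.5],"yaw": 0},
    {"grip": 0.4,"dp": [-1,0,32.5],"yaw": 0},
    {"grip": 0.4,"dp": [-1,0,32.5],"yaw": 0},
    {"grip": 0.4,"dp": [-1,0,32.5],"yaw": 0}
  ],
  "newtons": 30
}}

```text
time_s: 25.35
tcp_pos: [0.512, -0.0247, 0.0031]
eef_rot: [-180.0, -0.1, -34.6]
contact_force: [-0.9, -1.6, 8.1]
gripper_width: 0.0502
```

```bash
python3 -c "
from h import *
delta(.5126,-.0243,.0025,-34.7)"
```

```text
dp [0.3, -0.6, 0.6] yaw 0.001 | at [0.512, -0.0247, 0.0031] rot [-179.95, -0.08, -34.63] F [-0.9, -1.6, 8.1] w 0.0502 J [19.0, 21.0, -35.0, 0.0, -35.0, 36.0] t 25.35
```

>>> {"fn": "apply_moves", "kwargs": {
  "commands": [
    {"grip": 0.4,"dp": [0,0,-50],"yaw": 0},
    {"grip": 0.4,"dp": [0,0,-100],"yaw": 0},
    {"grip": 0.4,"dp": [0,0,-150],"yaw": 0},
    {"grip": 0.4,"dp": [0,0,-150],"yaw": 0},
    {"grip": 0.4,"dp": [0,0,-150],"yaw": 0}
  ]
}}

```text
time_s: 25.98
tcp_pos: [0.511, -0.0244, 0.1519]
eef_rot: [-179.9, -0.0, -34.7]
contact_force: [-0.7, 1.0, -2.0]
gripper_width: 0.05
```

```bash
python3 -c "
from h import *
delta(.6181,-.22,.15,-78.8)
s=shot('scene','s3.npy')
crop(s,280,100,420,270,4,'pics/s12.png')"
```

```text
dp [199.3, 99.9, 1.8] yaw 0.77 | at [0.511, -0.0244, 0.1519] rot [-179.95, -0.01, -34.67] F [-0.7, 1.0, -2.0] w 0.05 J [19.0, 9.0, -26.0, -0.0, -55.0, 36.0] t 25.975
```

View pics/s12.png

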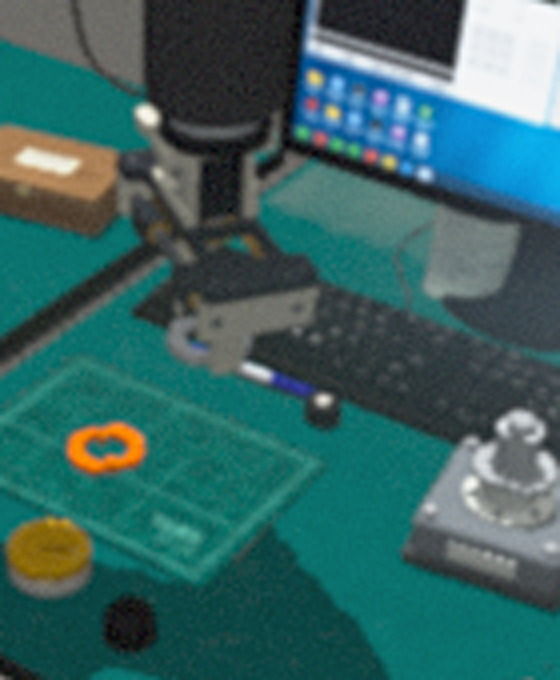

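>>> {"fn": "apply_moves", "kwargs": {
  "commands": [
    {"grip": 0.4,"dp": [199,100,0],"yaw": 0.77},
    {"grip": 0.4,"dp": [199,100,0],"yaw": 0.77},
    {"grip": 0.4,"dp": [199,100,0],"yaw": 0.77},
    {"grip": 0.4,"dp": [199,100,0],"yaw": 0.77},
    {"grip": 0.4,"dp": [199,100,0],"yaw": 0.77},
    {"grip": 0.4,"dp": [199,100,0],"yaw": 0.77},
    {"grip": 0.4,"dp": [199,100,0],"yaw": 0.77}
  ]
}}

```text
time_s: 26.9
tcp_pos: [0.6176, -0.2189, 0.1512]
eef_rot: [180.0, 0.0, -78.6]
contact_force: [0.5, 0.5, -2.0]
gripper_width: 0.0502
```

```bash
python3 -c "
from h import *
s=shot('scene','s3.npy')
delta(.6181,-.22,.110,-78.8)
crop(s,380,170,440,235,10,'pics/s13.png')"
```

```text
dp [1.2, -0.1, 41.6] yaw 0.003 | at [0.6178, -0.2189, 0.1516] rot [179.99, 0.01, -78.63] F [-0.1, -0.2, -1.2] w 0.0498 J [-2.0, 22.0, -8.0, -0.0, -61.0, 14.0] t 26.95
```

View pics/s13.png

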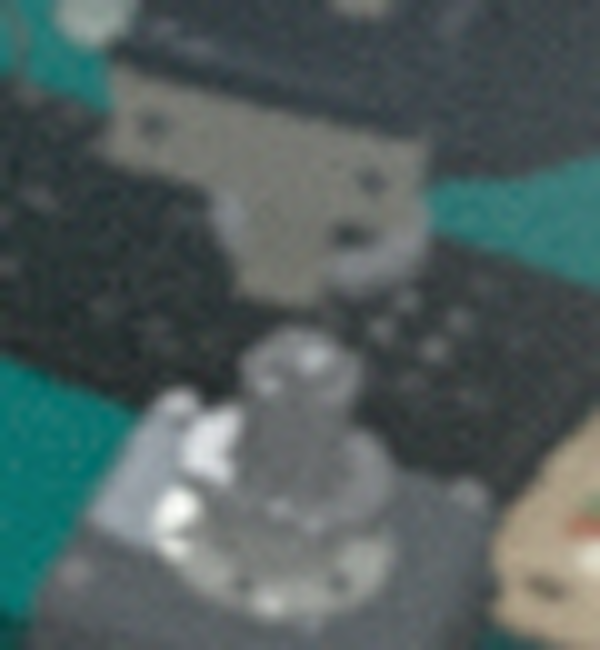

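>>> {"fn": "apply_moves", "kwargs": {
  "commands": [
    {"grip": 0.4,"dp": [2.5,0,20],"yaw": 0},
    {"grip": 0.4,"dp": [2.5,0,35],"yaw": 0},
    {"grip": 0.4,"dp": [2.5,0,38],"yaw": 0},
    {"grip": 0.4,"dp": [2.5,0,41],"yaw": 0},
    {"grip": 0.4,"dp": [2.5,0,43.5],"yaw": 0},
    {"grip": 0.4,"dp": [2.5,0,43.5],"yaw": 0}
  ]
}}

```text
time_s: 27.7
tcp_pos: [0.6187, -0.2223, 0.1082]
eef_rot: [-180.0, -0.0, -78.8]
contact_force: [0.9, 0.3, -1.3]
gripper_width: 0.0498
```

>>> {"fn": "apply_moves", "kwargs": {
  "commands": [
    {"grip": 0.4,"dp": [-3,0,0],"yaw": 0},
    {"grip": 0.4,"dp": [-5,0,0],"yaw": 0},
    {"grip": 0.4,"dp": [-6,0,0],"yaw": 0},
    {"grip": 0.4,"dp": [-7,0,0],"yaw": 0},
    {"grip": 0.4,"dp": [-7,0,0],"yaw": 0}
  ]
}}

```text
time_s: 28.32
tcp_pos: [0.6173, -0.2154, 0.1081]
eef_rot: [-180.0, -0.0, -78.8]
contact_force: [0.5, 0.1, -0.4]
gripper_width: 0.05
```

>>> {"fn": "apply_moves", "kwargs": {
  "commands": [
    {"grip": 0.4,"dp": [-1,0,0],"yaw": 0},
    {"grip": 0.4,"dp": [-1.5,0,0],"yaw": 0},
    {"grip": 0.4,"dp": [-1.5,0,0],"yaw": 0}
  ]
}}

```text
time_s: 28.7
tcp_pos: [0.6169, -0.214, 0.108]
eef_rot: [180.0, 0.0, -78.8]
contact_force: [0.4, -0.3, -1.1]
gripper_width: 0.0499
```

>>> {"fn": "apply_moves", "kwargs": {
  "commands": [
    {"grip": 0.4,"dp": [-1,0,0],"yaw": 0},
    {"grip": 0.4,"dp": [-1.5,0,0],"yaw": 0},
    {"grip": 0.4,"dp": [-1.5,0,0],"yaw": 0}
  ]
}}

```text
time_s: 29.08
tcp_pos: [0.6168, -0.2134, 0.1082]
eef_rot: [-180.0, -0.1, -78.8]
contact_force: [0.5, -6.6, -2.3]
gripper_width: 0.05
```

>>> {"fn": "apply_moves", "kwargs": {
  "commands": [
    {"grip": 0.4,"dp": [4,0,0],"yaw": 0},
    {"grip": 0.4,"dp": [8.3,0,0],"yaw": 0},
    {"grip": 0.4,"dp": [8.3,0,0],"yaw": 0},
    {"grip": 0.4,"dp": [8.3,0,3],"yaw": 0},
    {"grip": 0.4,"dp": [8.3,0,6],"yaw": 0},
    {"grip": 0.4,"dp": [8.3,0,7],"yaw": 0},
    {"grip": 0.4,"dp": [8.3,0,7],"yaw": 0}
  ]
}}

```text
time_s: 29.95
tcp_pos: [0.6182, -0.2206, 0.1009]
eef_rot: [180.0, 0.0, -78.8]
contact_force: [0.1, 0.5, -0.9]
gripper_width: 0.0505
```

>>> {"fn": "apply_moves", "kwargs": {
  "commands": [
    {"grip": 0.4,"dp": [0,0,8],"yaw": 0},
    {"grip": 0.4,"dp": [0,0,16],"yaw": 0},
    {"grip": 0.4,"dp": [0,0,22],"yaw": 0},
    {"grip": 0.4,"dp": [0,0,26],"yaw": 0},
    {"grip": 0.4,"dp": [0,0,28],"yaw": 0},
    {"grip": 0.4,"dp": [0,0,29],"yaw": 0},
    {"grip": 0.4,"dp": [0,0,29],"yaw": 0}
  ]
}}

```text
time_s: 30.82
tcp_pos: [0.6184, -0.2207, 0.0722]
eef_rot: [-180.0, -0.0, -78.8]
contact_force: [0.1, -0.0, 0.0]
gripper_width: 0.0498
```

>>> {"fn": "apply_moves", "kwargs": {
  "commands": [
    {"grip": 0.4,"dp": [0,0,1],"yaw": 0},
    {"grip": 0.4,"dp": [0,0,2],"yaw": 0},
    {"grip": 0.4,"dp": [0,0,2],"yaw": 0}
  ]
}}

```text
time_s: 31.2
tcp_pos: [0.6184, -0.2207, 0.0704]
eef_rot: [-180.0, -0.0, -78.8]
contact_force: [-0.9, 0.6, 0.8]
gripper_width: 0.0499
```

>>> {"fn": "apply_moves", "kwargs": {
  "commands": [
    {"grip": 0.4,"dp": [0,0,1],"yaw": 0},
    {"grip": 0.4,"dp": [0,0,1.5],"yaw": 0},
    {"grip": 0.4,"dp": [0,0,1.5],"yaw": 0}
  ]
}}

```text
time_s: 31.58
tcp_pos: [0.6184, -0.2207, 0.0702]
eef_rot: [-180.0, -0.0, -78.7]
contact_force: [-4.5, 2.3, 10.6]
gripper_width: 0.0501
```

>>> {"fn": "apply_moves", "kwargs": {
  "commands": [
    {"grip": 0.9,"dp": [0,0,-1],"yaw": 0},
    {"grip": 0.9,"dp": [0,0,-1],"yaw": 0},
    {"grip": 0.9,"dp": [0,0,-1],"yaw": 0},
    {"grip": 0.9,"dp": [0,0,-40],"yaw": 0},
    {"grip": 1,"dp": [0,0,-80],"yaw": 0},
    {"grip": 1,"dp": [0,0,-120],"yaw": 0},
    {"grip": 1,"dp": [0,0,-120],"yaw": 0}
  ]
}}

```text
time_s: 32.45
tcp_pos: [0.6203, -0.2211, 0.1925]
eef_rot: [-179.7, -0.1, -78.7]
contact_force: [-0.3, 0.2, -0.5]
gripper_width: 0.0875
```

```bash
python3 - <<'E'
from h import *
c=shot("top","t3.npy");s=shot('scene','s3.npy')
crop(s,200,140,460,320,3,"pics/s14.png")
x,y,z=.456,.364,.008
im=rect(c,x,y,z,.06); hsv=cv2.cvtColor(im,cv2.COLOR_RGB2HSV)
mask=((hsv[...,1]<100)).astype(np.uint8)*255
mask=cv2.morphologyEx(mask,cv2.MORPH_OPEN,np.ones((15,15)))
print(ringpose(im,mask,x,y,.06))
crop(c,150,130,280,260,4,"pics/t14.png")
delta(.4563,.3648,.16,123-90)
E
```

```text
((0.45635273192595704, 0.3648258324418746), np.float64(123.33746498189717), array([0.06099552, 0.06963973]), 3323.2049999999995)
dp [-605.7, 45.0, 28.7] yaw -1.951 | at [0.6182, -0.2206, 0.1886] rot [-179.97, 0.01, -78.78] F [-0.4, -0.1, -0.3] w 0.0874 J [-3.0, 20.0, -5.0, -0.0, -65.0, 14.0] t 32.55
```

View pics/s14.png

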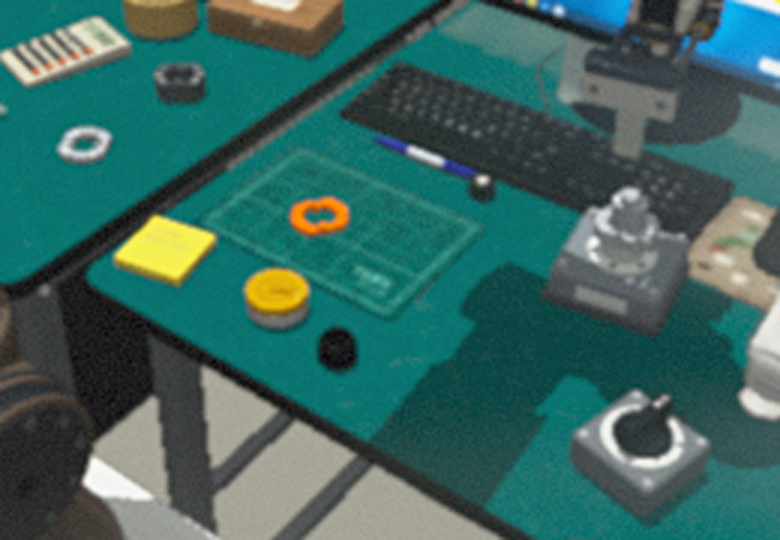

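View pics/t14.png

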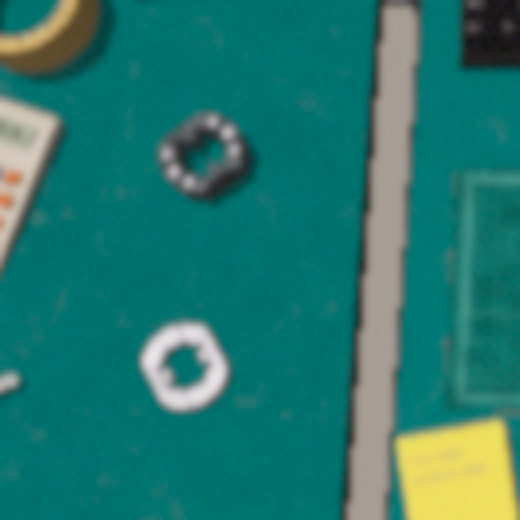

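>>> {"fn": "apply_moves", "kwargs": {
  "commands": [
    {"grip": 1,"dp": [-606,45,20],"yaw": 1.19},
    {"grip": 1,"dp": [-606,45,20],"yaw": 1.19},
    {"grip": 1,"dp": [-606,45,20],"yaw": 1.19},
    {"grip": 1,"dp": [-606,45,20],"yaw": 1.19},
    {"grip": 1,"dp": [-606,45,20],"yaw": 1.19},
    {"grip": 1,"dp": [-606,45,20],"yaw": 1.19},
    {"grip": 1,"dp": [-606,45,20],"yaw": 1.19},
    {"grip": 1,"dp": [-606,45,20],"yaw": 1.19},
    {"grip": 1,"dp": [-606,45,20],"yaw": 1.19},
    {"grip": 1,"dp": [-606,45,20],"yaw": 1.19},
    {"grip": 1,"dp": [-606,45,20],"yaw": 1.19},
    {"grip": 1,"dp": [-606,45,20],"yaw": 1.19}
  ]
}}

```text
time_s: 34.05
tcp_pos: [0.4552, 0.3652, 0.167]
eef_rot: [-179.9, -0.2, -146.9]
contact_force: [0.1, -0.3, -0.2]
gripper_width: 0.0878
```

```bash
python3 -c "
from h import *
delta(.4563,.3648,.04,-146.8)"
```

```text
dp [-1.0, -0.8, 127.0] yaw -0.001 | at [0.4552, 0.3652, 0.167] rot [-179.94, -0.15, -146.86] F [0.1, -0.3, -0.2] w 0.0878 J [58.0, 15.0, -16.0, -0.0, -60.0, -115.0] t 34.05
```

>>> {"fn": "apply_moves", "kwargs": {
  "commands": [
    {"grip": 1,"dp": [-1,-1,50],"yaw": 0},
    {"grip": 1,"dp": [-1,-1,100],"yaw": 0},
    {"grip": 1,"dp": [-1,-1,130],"yaw": 0},
    {"grip": 1,"dp": [-1,-1,135],"yaw": 0},
    {"grip": 1,"dp": [-1,-1,135],"yaw": 0},
    {"grip": 1,"dp": [-1,-1,135],"yaw": 0}
  ]
}}

```text
time_s: 34.8
tcp_pos: [0.4583, 0.3652, 0.0352]
eef_rot: [180.0, 0.1, -147.0]
contact_force: [0.2, 0.7, 0.3]
gripper_width: 0.0876
```

```bash
python3 -c "
from h import *
s=shot('scene','s3.npy')
delta(.4563,.3648,.0025,-146.7)
crop(s,180,140,300,230,6,'pics/s15.png')"
```

```text
dp [1.9, 0.6, 32.6] yaw -0.005 | at [0.4582, 0.3653, 0.0351] rot [179.95, 0.14, -146.96] F [-0.2, 0.4, 0.3] w 0.0879 J [58.0, 23.0, -24.0, 0.0, -43.0, -115.0] t 34.85
```

View pics/s15.png

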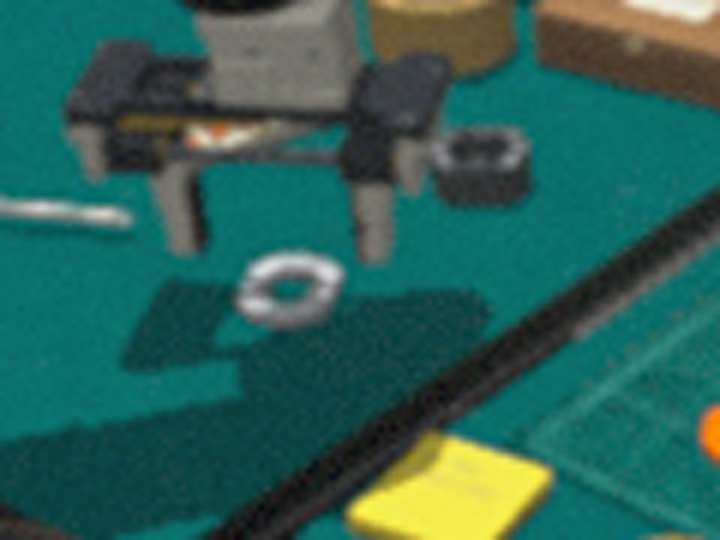

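>>> {"fn": "apply_moves", "kwargs": {
  "commands": [
    {"grip": 1,"dp": [2,0,20],"yaw": 0},
    {"grip": 1,"dp": [2,0,30],"yaw": 0},
    {"grip": 1,"dp": [2,0,33],"yaw": 0},
    {"grip": 1,"dp": [2,0,33],"yaw": 0},
    {"grip": 0.4,"dp": [2,0,33],"yaw": 0},
    {"grip": 0.4,"dp": [2,0,33],"yaw": 0},
    {"grip": 0.4,"dp": [2,0,33],"yaw": 0},
    {"grip": 0.4,"dp": [2,0,33],"yaw": 0},
    {"grip": 0.4,"dp": [2,0,33],"yaw": 0},
    {"grip": 0.4,"dp": [2,0,33],"yaw": 0},
    {"grip": 0.4,"dp": [2,0,33],"yaw": 0},
    {"grip": 0.4,"dp": [2,0,33],"yaw": 0}
  ],
  "newtons": 30
}}

```text
time_s: 36.35
tcp_pos: [0.4592, 0.3664, 0.0061]
eef_rot: [179.9, 0.5, -146.8]
contact_force: [-1.1, -5.6, 34.0]
gripper_width: 0.0492
```

>>> {"fn": "apply_moves", "kwargs": {
  "commands": [
    {"grip": 0.4,"dp": [0,0,-50],"yaw": 0},
    {"grip": 0.4,"dp": [0,0,-100],"yaw": 0},
    {"grip": 0.4,"dp": [0,0,-150],"yaw": 0},
    {"grip": 0.4,"dp": [0,0,-150],"yaw": 0},
    {"grip": 0.4,"dp": [0,0,-150],"yaw": 0}
  ]
}}

```text
time_s: 36.98
tcp_pos: [0.4555, 0.3634, 0.1507]
eef_rot: [180.0, 0.0, -147.0]
contact_force: [-0.1, -0.6, -2.4]
gripper_width: 0.0492
```

```bash
python3 -c "
from h import *
delta(.6183,-.2206,.15,-78.8)"
```

```text
dp [181.9, -578.3, 0.3] yaw -1.19 | at [0.4555, 0.3634, 0.1507] rot [179.96, 0.01, -146.97] F [-0.1, -0.6, -2.4] w 0.0492 J [58.0, 15.0, -17.0, -0.0, -57.0, -115.0] t 36.975
```

```bash
python3 -c "
from h import *
s=shot('scene','s3.npy')
crop(s,150,90,300,230,5,'pics/s16.png')"
```

```text
(no output)
```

View pics/s16.png

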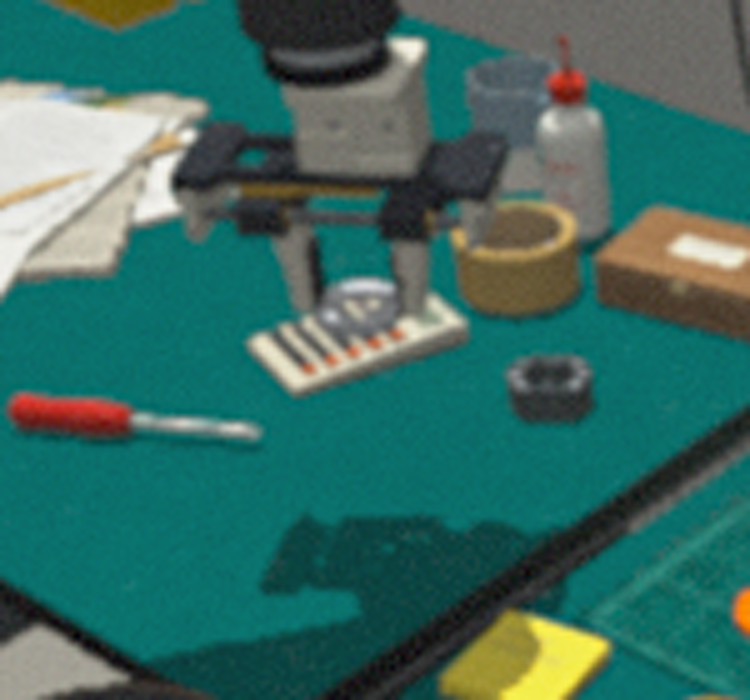

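>>> {"fn": "apply_moves", "kwargs": {
  "commands": [
    {"grip": 0.4,"dp": [182,-578,-5],"yaw": -1.19},
    {"grip": 0.4,"dp": [182,-578,-5],"yaw": -1.19},
    {"grip": 0.4,"dp": [182,-578,-5],"yaw": -1.19},
    {"grip": 0.4,"dp": [182,-578,-5],"yaw": -1.19},
    {"grip": 0.4,"dp": [182,-578,-5],"yaw": -1.19},
    {"grip": 0.4,"dp": [182,-578,-5],"yaw": -1.19},
    {"grip": 0.4,"dp": [182,-578,-5],"yaw": -1.19},
    {"grip": 0.4,"dp": [182,-578,-5],"yaw": -1.19},
    {"grip": 0.4,"dp": [182,-578,-5],"yaw": -1.19},
    {"grip": 0.4,"dp": [182,-578,-5],"yaw": -1.19},
    {"grip": 0.4,"dp": [182,-578,-5],"yaw": -1.19},
    {"grip": 0.4,"dp": [182,-578,-5],"yaw": -1.19}
  ]
}}

```text
time_s: 38.52
tcp_pos: [0.6175, -0.2206, 0.1536]
eef_rot: [179.8, 0.1, -78.9]
contact_force: [-0.7, -0.5, -0.5]
gripper_width: 0.0496
```

```bash
python3 -c "
from h import *
s=shot('scene','s3.npy')
delta(.6183,-.2206,.110,-78.8)
crop(s,380,170,440,235,10,'pics/s17.png')"
```

```text
dp [1.1, -0.5, 44.1] yaw 0.0 | at [0.6177, -0.2197, 0.1541] rot [179.87, 0.06, -78.79] F [-0.2, 0.8, -1.3] w 0.049 J [-3.0, 22.0, -7.0, -0.0, -61.0, 14.0] t 38.575
```

View pics/s17.png

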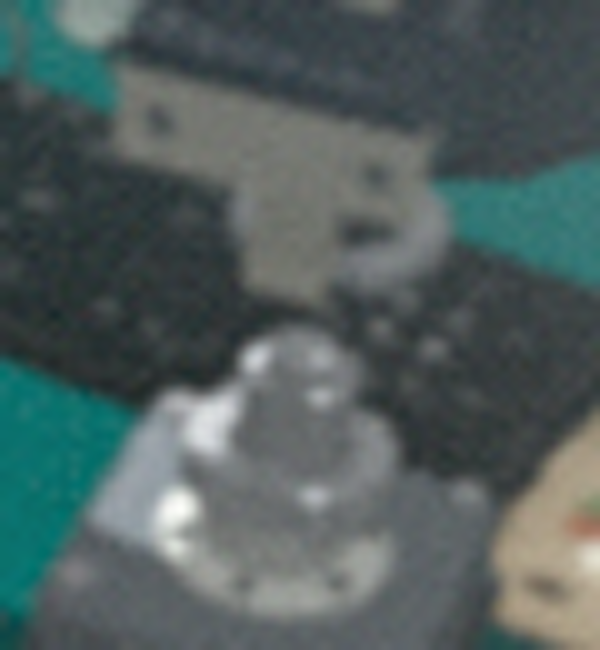

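>>> {"fn": "apply_moves", "kwargs": {
  "commands": [
    {"grip": 0.4,"dp": [-3,-0.5,20],"yaw": 0},
    {"grip": 0.4,"dp": [-3,-0.5,36],"yaw": 0},
    {"grip": 0.4,"dp": [-3,-0.5,40],"yaw": 0},
    {"grip": 0.4,"dp": [-3,-0.5,43],"yaw": 0},
    {"grip": 0.4,"dp": [-3,-0.5,45],"yaw": 0},
    {"grip": 0.4,"dp": [-3,-0.5,45],"yaw": 0}
  ]
}}

```text
time_s: 39.33
tcp_pos: [0.6185, -0.2172, 0.1108]
eef_rot: [-180.0, -0.0, -78.8]
contact_force: [-0.2, -0.4, 0.5]
gripper_width: 0.0492
```

>>> {"fn": "apply_moves", "kwargs": {
  "commands": [
    {"grip": 0.4,"dp": [0,0,2.5],"yaw": 0},
    {"grip": 0.4,"dp": [0,0,2.5],"yaw": 0},
    {"grip": 0.4,"dp": [-3,0,2.5],"yaw": 0},
    {"grip": 0.4,"dp": [-5,0,2.5],"yaw": 0},
    {"grip": 0.4,"dp": [-6,0,2.5],"yaw": 0},
    {"grip": 0.4,"dp": [-6,0,2.5],"yaw": 0}
  ]
}}

```text
time_s: 40.08
tcp_pos: [0.6173, -0.2111, 0.1081]
eef_rot: [-180.0, -0.0, -78.8]
contact_force: [-0.1, 0.3, -0.4]
gripper_width: 0.0495
```

>>> {"fn": "apply_moves", "kwargs": {
  "commands": [
    {"grip": 0.4,"dp": [-1,0,0],"yaw": 0},
    {"grip": 0.4,"dp": [-2,0,0],"yaw": 0},
    {"grip": 0.4,"dp": [-2,0,0],"yaw": 0}
  ]
}}

```text
time_s: 40.45
tcp_pos: [0.617, -0.2098, 0.1082]
eef_rot: [-180.0, -0.0, -78.8]
contact_force: [2.0, -4.5, -2.3]
gripper_width: 0.0494
```

>>> {"fn": "apply_moves", "kwargs": {
  "commands": [
    {"grip": 0.4,"dp": [4,1,0],"yaw": 0},
    {"grip": 0.4,"dp": [8,1,0],"yaw": 0},
    {"grip": 0.4,"dp": [8,1,0],"yaw": 0},
    {"grip": 0.4,"dp": [8,1,3],"yaw": 0},
    {"grip": 0.4,"dp": [8,1,6],"yaw": 0},
    {"grip": 0.4,"dp": [8,1,7],"yaw": 0},
    {"grip": 0.4,"dp": [8,1,7],"yaw": 0}
  ]
}}

```text
time_s: 41.32
tcp_pos: [0.6173, -0.2172, 0.1009]
eef_rot: [180.0, 0.0, -78.8]
contact_force: [-0.1, -0.5, -1.3]
gripper_width: 0.0496
```

>>> {"fn": "apply_moves", "kwargs": {
  "commands": [
    {"grip": 0.4,"dp": [0,0,8],"yaw": 0},
    {"grip": 0.4,"dp": [0,0,14],"yaw": 0},
    {"grip": 0.4,"dp": [0,0,18],"yaw": 0},
    {"grip": 0.4,"dp": [0,0,20],"yaw": 0},
    {"grip": 0.4,"dp": [0,0,21],"yaw": 0},
    {"grip": 0.4,"dp": [0,0,22],"yaw": 0},
    {"grip": 0.4,"dp": [0,0,22],"yaw": 0}
  ]
}}

```text
time_s: 42.2
tcp_pos: [0.6174, -0.2173, 0.0791]
eef_rot: [-180.0, -0.0, -78.8]
contact_force: [0.5, 0.2, -0.7]
gripper_width: 0.0492
```

>>> {"fn": "apply_moves", "kwargs": {
  "commands": [
    {"grip": 0.4,"dp": [0,0,1],"yaw": 0},
    {"grip": 0.4,"dp": [0,0,1.5],"yaw": 0},
    {"grip": 0.4,"dp": [0,0,1.5],"yaw": 0}
  ]
}}

```text
time_s: 42.58
tcp_pos: [0.6176, -0.2174, 0.0782]
eef_rot: [-180.0, -0.0, -78.8]
contact_force: [-0.4, 1.2, 5.1]
gripper_width: 0.0496
```

Home at the expected 0.078. Release and look.

>>> {"fn": "apply_moves", "kwargs": {
  "commands": [
    {"grip": 0.9,"dp": [0,0,-0.5],"yaw": 0},
    {"grip": 0.9,"dp": [0,0,-0.5],"yaw": 0},
    {"grip": 0.9,"dp": [0,0,-0.5],"yaw": 0},
    {"grip": 0.9,"dp": [0,0,-40],"yaw": 0},
    {"grip": 1,"dp": [0,0,-80],"yaw": 0},
    {"grip": 1,"dp": [0,0,-115],"yaw": 0},
    {"grip": 1,"dp": [0,0,-115],"yaw": 0}
  ]
}}

```text
time_s: 43.45
tcp_pos: [0.6192, -0.2177, 0.1961]
eef_rot: [-179.7, -0.1, -78.8]
contact_force: [-0.7, -0.4, 0.2]
gripper_width: 0.0879
```

```bash
python3 - <<'E'
from h import *
c=shot("top","t4.npy");s=shot('scene','s4.npy')
crop(s,380,170,440,255,7,"pics/s18.png")
crop(s,0,0,640,400,1.2,"pics/s18f.png")
crop(c,180,150,220,190,14,"pics/t18.png")
a=cv2.imread("pics/s18.png");b=cv2.imread("pics/t18.png");h=600
f=lambda i:cv2.copyMakeBorder(i,0,h-i.shape[0],0,0,0)
cv2.imwrite("pics/c18.png",cv2.resize(np.hstack([f(a),f(b)]),None,fx=.8,fy=.8))
E
```

```text
(no output)
```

View pics/c18.png

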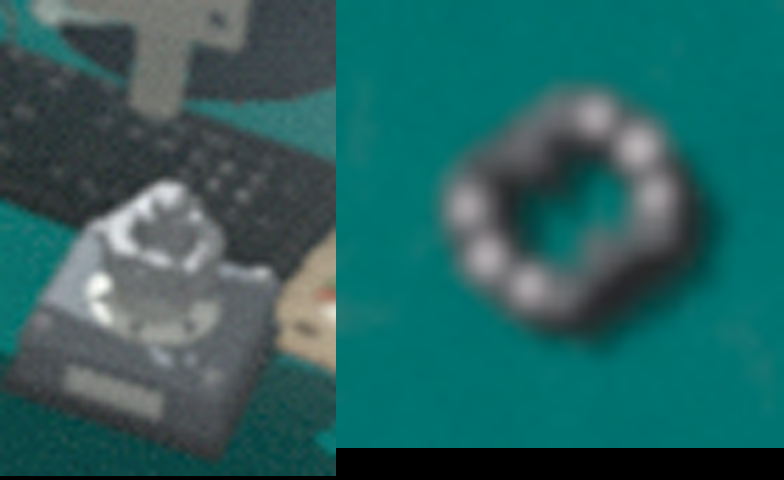

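View pics/s18f.png

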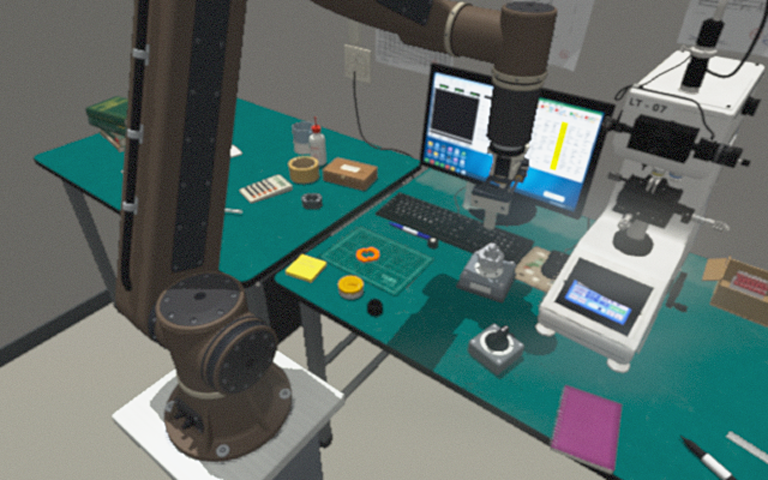

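```bash
python3 - <<'E'
from h import *
s=shot('scene','s5.npy')
crop(s,388,190,430,235,14,"pics/s19.png")
for z in (.078,.086,.104,.113): print(z,((proj(s,(.6181,-.2198,z))-[388,190])*14).round())
E
```

```text
0.078 [287. 340.]
0.086 [292. 310.]
0.104 [303. 239.]
0.113 [309. 204.]
```

View pics/s19.png

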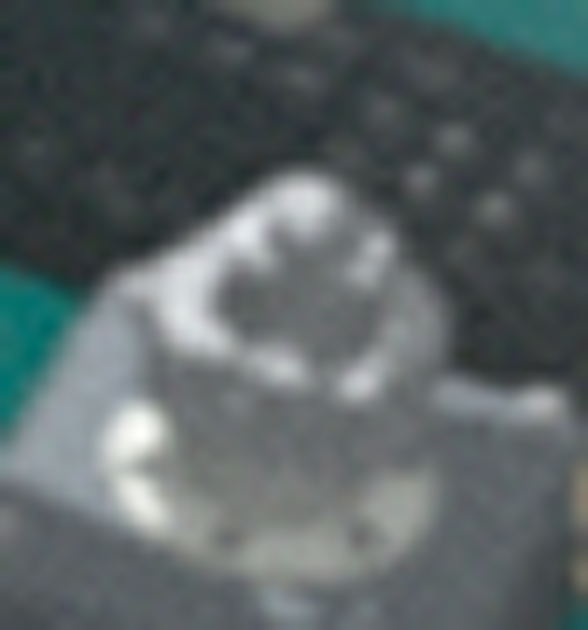

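```bash
python3 - <<'E'
from h import *
c=load("t4.npy")
for z in (.024,.030):
    x,y=.612,.357
    im=rect(c,x,y,z); g=cv2.GaussianBlur(cv2.cvtColor(im,cv2.COLOR_RGB2GRAY),(0,0),5)
    d=cv2.dilate(g,np.ones((41,41))); P=[]
    for v,u in np.argwhere((g==d)&(g>110)): 
        w=p2w(u,v,x,y); P.append(w); print(np.round(w,4),g[v,u])
    P=np.array(P); print(z,len(P),P.mean(0))
    if len(P)==6:
        o=P-P.mean(0); 
        e,V=np.linalg.eigh(o.T@o); print(e, np.degrees(np.arctan2(V[1],V[0]))%180, np.hypot(*o.T))
    hsv=cv2.cvtColor(im,cv2.COLOR_RGB2HSV)
    im=im.copy(); cv2.imwrite("pics/hub%d.png"%(z*1000),im[:,:,::-1])
E
```

```text
[0.6338 0.3565] 158
[0.6335 0.3565] 158
[0.626  0.3447] 172
[0.626  0.3445] 172
[0.6258 0.345 ] 172
[0.6258 0.3447] 172
[0.6258 0.3445] 172
[0.6258 0.3442] 172
[0.6255 0.345 ] 172
[0.6255 0.3447] 172
[0.6255 0.3445] 172
[0.6255 0.3442] 172
[0.6253 0.3447] 172
[0.6253 0.3445] 172
[0.6253 0.3442] 172
[0.625  0.3445] 172
[0.6133 0.3395] 154
[0.6133 0.3392] 154
[0.613  0.3398] 154
[0.613  0.3395] 154
[0.613  0.3392] 154
[0.613 0.339] 154
[0.6128 0.34  ] 154
[0.6128 0.3398] 154
[0.6128 0.3395] 154
[0.6128 0.3392] 154
[0.6128 0.339 ] 154
[0.6125 0.34  ] 154
[0.6125 0.3398] 154
[0.6125 0.3395] 154
[0.6125 0.3392] 154
[0.6125 0.339 ] 154
[0.6123 0.34  ] 154
[0.6123 0.3398] 154
[0.6123 0.3395] 154
[0.6123 0.3392] 154
[0.6123 0.339 ] 154
[0.612  0.3398] 154
[0.612  0.3395] 154
[0.612  0.3392] 154
[0.612 0.339] 154
[0.6118 0.3395] 154
[0.6085 0.3878] 157
[0.6085 0.3875] 157
[0.6083 0.3878] 157
[0.6083 0.3875] 157
[0.608  0.3875] 157
[0.5953 0.3815] 166
[0.5953 0.3812] 166
[0.5953 0.381 ] 166
[0.595  0.3815] 166
[0.595  0.3812] 166
[0.595 0.381] 166
[0.595  0.3808] 166
[0.5948 0.3815] 166
[0.594
[... 672 characters left out ...]
 0.3378] 154
[0.6113 0.3375] 154
[0.611  0.3382] 154
[0.611 0.338] 154
[0.611  0.3378] 154
[0.611  0.3375] 154
[0.611  0.3372] 154
[0.6108 0.3382] 154
[0.6108 0.338 ] 154
[0.6108 0.3378] 154
[0.6108 0.3375] 154
[0.6108 0.3372] 154
[0.6105 0.3382] 154
[0.6105 0.338 ] 154
[0.6105 0.3378] 154
[0.6105 0.3375] 154
[0.6103 0.338 ] 154
[0.6103 0.3378] 154
[0.6103 0.3375] 154
[0.6068 0.3858] 157
[0.6065 0.3858] 157
[0.5935 0.3797] 166
[0.5935 0.3795] 166
[0.5935 0.3792] 166
[0.5933 0.3797] 166
[0.5933 0.3795] 166
[0.5933 0.3792] 166
[0.5933 0.379 ] 166
[0.593  0.3795] 166
[0.593  0.3792] 166
[0.5863 0.368 ] 161
[0.5863 0.3677] 161
[0.586 0.368] 161
[0.586  0.3677] 161
0.03 53 [0.61001415 0.35093396]
```

View pics/hub24.png

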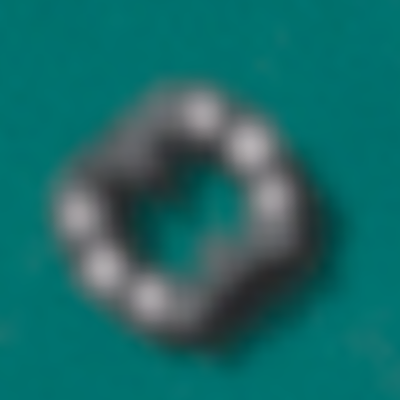

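```bash
python3 -c "
from h import *
delta(.6095,.362,.16,-50)"
```

```text
dp [-569.5, -105.5, 32.0] yaw -0.502 | at [0.6168, -0.2171, 0.1917] rot [179.94, 0.04, -78.78] F [-0.0, 0.6, -0.5] w 0.0874 J [-2.0, 20.0, -5.0, -0.0, -65.0, 14.0] t 43.6
```

>>> {"fn": "apply_moves", "kwargs": {
  "commands": [
    {"grip": 1,"dp": [-569,-105,20],"yaw": -0.5},
    {"grip": 1,"dp": [-569,-105,20],"yaw": -0.5},
    {"grip": 1,"dp": [-569,-105,20],"yaw": -0.5},
    {"grip": 1,"dp": [-569,-105,20],"yaw": -0.5},
    {"grip": 1,"dp": [-569,-105,20],"yaw": -0.5},
    {"grip": 1,"dp": [-569,-105,20],"yaw": -0.5},
    {"grip": 1,"dp": [-569,-105,20],"yaw": -0.5},
    {"grip": 1,"dp": [-569,-105,20],"yaw": -0.5},
    {"grip": 1,"dp": [-569,-105,20],"yaw": -0.5},
    {"grip": 1,"dp": [-569,-105,20],"yaw": -0.5},
    {"grip": 1,"dp": [-569,-105,20],"yaw": -0.5},
    {"grip": 1,"dp": [-569,-105,20],"yaw": -0.5}
  ]
}}

```text
time_s: 45.1
tcp_pos: [0.6094, 0.36, 0.1718]
eef_rot: [179.9, -0.0, -50.2]
contact_force: [0.2, -0.6, 0.3]
gripper_width: 0.0875
```

```bash
python3 -c "
from h import *
delta(.6095,.362,.05,-50)
s=shot('scene','s6.npy')
crop(s,200,100,320,220,5,'pics/s20.png')"
```

```text
dp [-1.5, -1.5, 121.8] yaw -0.003 | at [0.6094, 0.36, 0.1718] rot [179.91, -0.01, -50.16] F [0.2, -0.6, 0.3] w 0.0875 J [46.0, 26.0, 1.0, -0.0, -66.0, -6.0] t 45.1
```

View pics/s20.png

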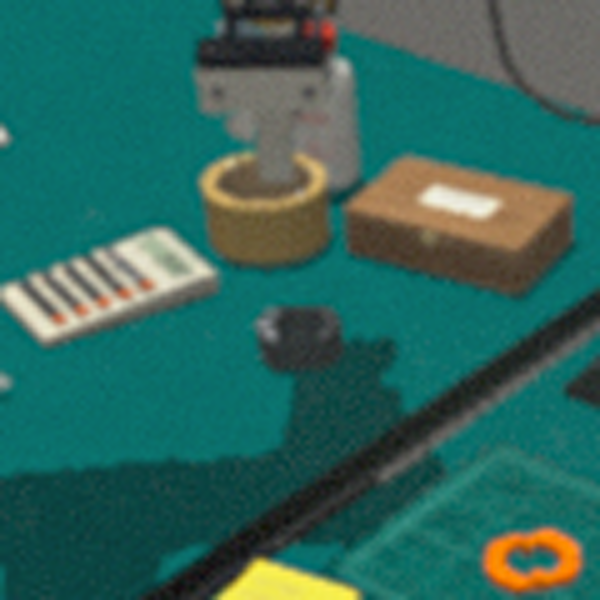

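>>> {"fn": "apply_moves", "kwargs": {
  "commands": [
    {"grip": 1,"dp": [-1,-1,50],"yaw": 0},
    {"grip": 1,"dp": [-1,-1,100],"yaw": 0},
    {"grip": 1,"dp": [-1,-1,125],"yaw": 0},
    {"grip": 1,"dp": [-1,-1,130],"yaw": 0},
    {"grip": 1,"dp": [-1,-1,130],"yaw": 0},
    {"grip": 1,"dp": [-1,-1,130],"yaw": 0}
  ]
}}

```text
time_s: 45.9
tcp_pos: [0.6107, 0.3631, 0.0445]
eef_rot: [-179.8, 0.0, -50.1]
contact_force: [0.1, -0.4, -0.1]
gripper_width: 0.0874
```

```bash
python3 -c "
from h import *
delta(.6095,.362,.009,-50)
s=shot('scene','s6.npy')
crop(s,200,100,320,220,5,'pics/s21.png')"
```

```text
dp [0.1, 1.7, 35.5] yaw -0.002 | at [0.6107, 0.3631, 0.0445] rot [-179.84, 0.0, -50.13] F [0.1, -0.4, -0.1] w 0.0874 J [46.0, 32.0, -6.0, 0.0, -52.0, -7.0] t 45.9
```

View pics/s21.png

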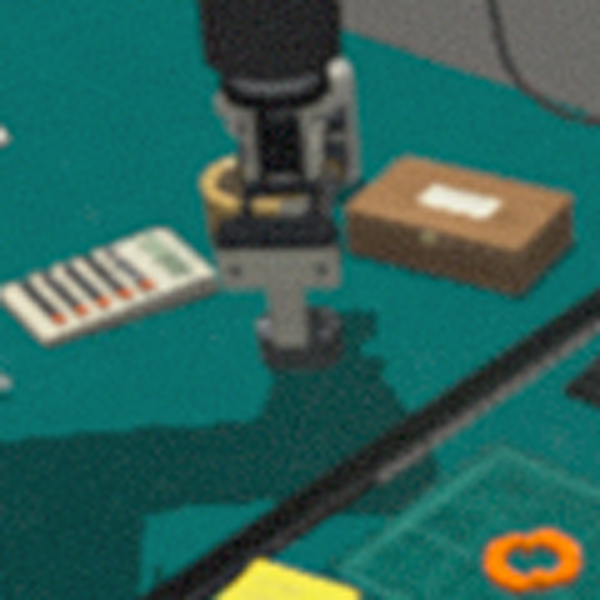

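>>> {"fn": "apply_moves", "kwargs": {
  "commands": [
    {"grip": 1,"dp": [0,1,15],"yaw": 0},
    {"grip": 1,"dp": [0,1,26],"yaw": 0},
    {"grip": 1,"dp": [0,1,34],"yaw": 0},
    {"grip": 1,"dp": [0,1,34],"yaw": 0},
    {"grip": 0.4,"dp": [0,1,34],"yaw": 0},
    {"grip": 0.4,"dp": [0,1,34],"yaw": 0},
    {"grip": 0.4,"dp": [0,1,34],"yaw": 0},
    {"grip": 0.4,"dp": [0,1,34],"yaw": 0},
    {"grip": 0.4,"dp": [0,1,34],"yaw": 0},
    {"grip": 0.4,"dp": [0,1,34],"yaw": 0},
    {"grip": 0.4,"dp": [0,1,34],"yaw": 0},
    {"grip": 0.4,"dp": [0,1,34],"yaw": 0}
  ],
  "newtons": 45
}}

```text
time_s: 47.45
tcp_pos: [0.6089, 0.362, 0.0087]
eef_rot: [180.0, -0.0, -50.1]
contact_force: [-1.6, -0.4, 3.6]
gripper_width: 0.0499
```

>>> {"fn": "apply_moves", "kwargs": {
  "commands": [
    {"grip": 0.4,"dp": [0,0,-50],"yaw": 0},
    {"grip": 0.4,"dp": [0,0,-100],"yaw": 0},
    {"grip": 0.4,"dp": [0,0,-150],"yaw": 0},
    {"grip": 0.4,"dp": [0,0,-150],"yaw": 0},
    {"grip": 0.4,"dp": [0,0,-150],"yaw": 0}
  ]
}}

```text
time_s: 48.08
tcp_pos: [0.6083, 0.3618, 0.1576]
eef_rot: [179.9, 0.0, -50.1]
contact_force: [1.3, -0.3, -2.5]
gripper_width: 0.0497
```

```bash
python3 -c "
from h import *
delta(.6183,-.22,.16,-78.8)"
```

```text
dp [453.0, 365.2, -2.3] yaw 0.5 | at [0.6083, 0.3618, 0.1576] rot [179.95, 0.04, -50.14] F [1.3, -0.3, -2.5] w 0.0497 J [46.0, 26.0, 0.0, -0.0, -64.0, -7.0] t 48.075
```

>>> {"fn": "apply_moves", "kwargs": {
  "commands": [
    {"grip": 0.4,"dp": [453,365,-4],"yaw": 0.5},
    {"grip": 0.4,"dp": [453,365,-4],"yaw": 0.5},
    {"grip": 0.4,"dp": [453,365,-4],"yaw": 0.5},
    {"grip": 0.4,"dp": [453,365,-4],"yaw": 0.5},
    {"grip": 0.4,"dp": [453,365,-4],"yaw": 0.5},
    {"grip": 0.4,"dp": [453,365,-4],"yaw": 0.5},
    {"grip": 0.4,"dp": [453,365,-4],"yaw": 0.5},
    {"grip": 0.4,"dp": [453,365,-4],"yaw": 0.5},
    {"grip": 0.4,"dp": [453,365,-4],"yaw": 0.5},
    {"grip": 0.4,"dp": [453,365,-4],"yaw": 0.5},
    {"grip": 0.4,"dp": [453,365,-4],"yaw": 0.5},
    {"grip": 0.4,"dp": [453,365,-4],"yaw": 0.5}
  ]
}}

```text
time_s: 49.58
tcp_pos: [0.6188, -0.2188, 0.1613]
eef_rot: [179.9, 0.0, -78.8]
contact_force: [-0.8, 1.1, -1.7]
gripper_width: 0.0496
```

```bash
python3 -c "
from h import *
s=shot('scene','s7.npy')
delta(.6183,-.2200,.116,-78.8)
crop(s,380,170,440,235,10,'pics/s22.png')"
```

```text
dp [1.4, 1.0, 45.8] yaw 0.002 | at [0.6191, -0.2185, 0.1618] rot [179.93, 0.04, -78.71] F [0.4, 0.6, -2.1] w 0.0493 J [-2.0, 21.0, -7.0, -0.0, -62.0, 14.0] t 49.625
```

View pics/s22.png

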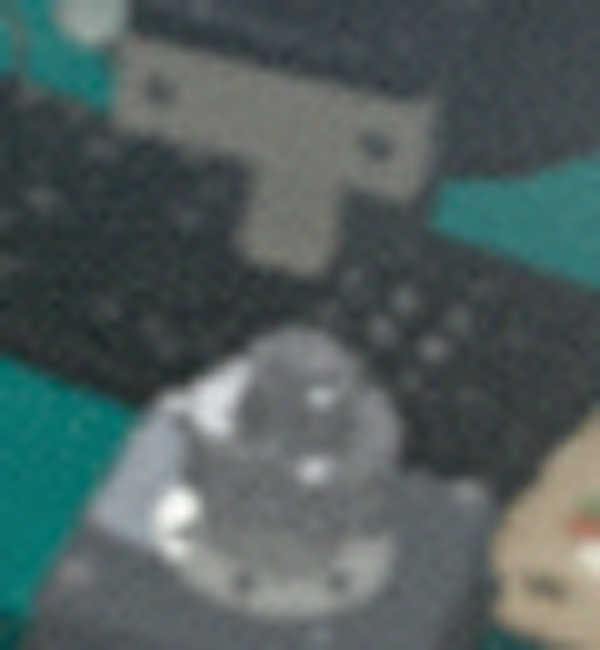

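```bash
python3 -c "
from h import *
s=load('s7.npy'); s['color']=np.clip(s['color'].astype(float)**.6*10,0,255).astype(np.uint8)
crop(s,380,170,440,235,10,'pics/s23.png')"
```

```text
(no output)
```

View pics/s23.png

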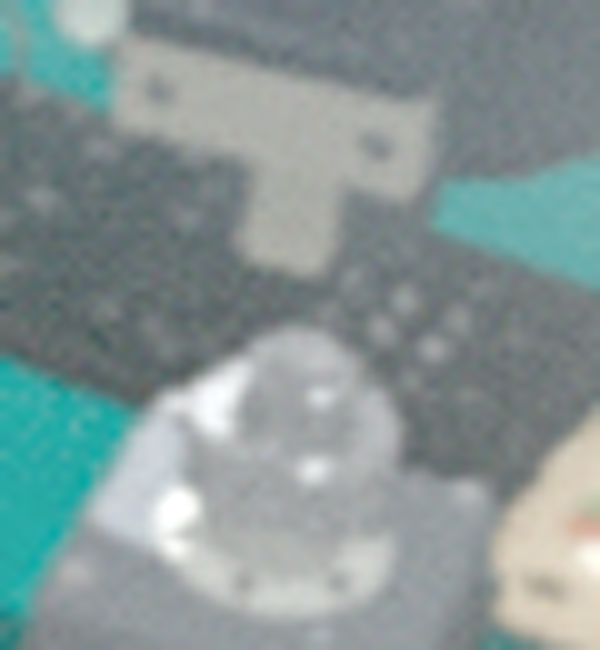

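```bash
python3 -c "
from h import *
s=load('s7.npy')
crop(s,200,100,460,270,3,'pics/s24.png')"
```

```text
(no output)
```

View pics/s24.png

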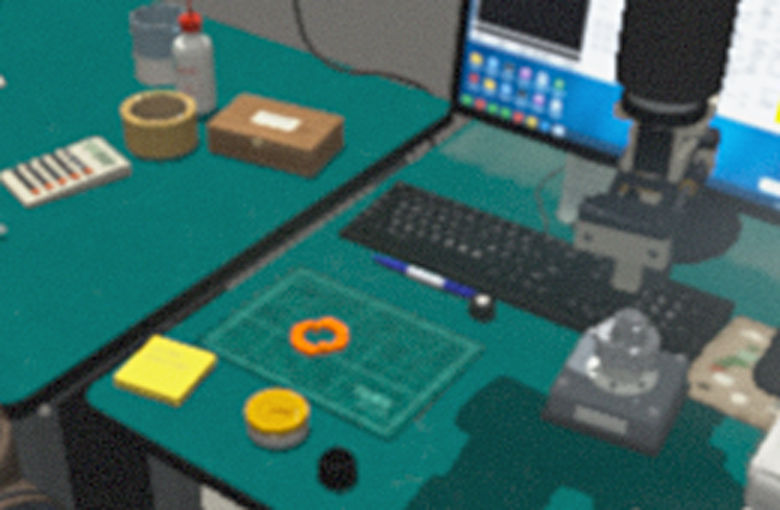

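>>> {"fn": "apply_moves", "kwargs": {
  "commands": [
    {"grip": 0.4,"dp": [1.4,1,20],"yaw": 0},
    {"grip": 0.4,"dp": [1.4,1,34],"yaw": 0},
    {"grip": 0.4,"dp": [1.4,1,38],"yaw": 0},
    {"grip": 0.4,"dp": [1.4,1,40],"yaw": 0},
    {"grip": 0.4,"dp": [1.4,1,42],"yaw": 0},
    {"grip": 0.4,"dp": [1.4,1,42],"yaw": 0}
  ]
}}

```text
time_s: 50.38
tcp_pos: [0.6187, -0.2212, 0.1208]
eef_rot: [-180.0, -0.0, -78.8]
contact_force: [-0.1, 0.0, -2.1]
gripper_width: 0.0494
```

```bash
python3 -c "
from h import *
s=shot('scene','s7.npy')
delta(.6181,-.2200,.116,-78.8)
s['color']=np.clip(s['color'].astype(float)**.6*10,0,255).astype(np.uint8)
crop(s,380,170,440,235,10,'pics/s25.png')"
```

```text
dp [-1.3, 0.3, 4.9] yaw 0.001 | at [0.6187, -0.2213, 0.1209] rot [-179.98, -0.01, -78.77] F [-0.3, -0.1, -1.1] w 0.0497 J [-3.0, 23.0, -9.0, 0.0, -57.0, 14.0] t 50.425
```

View pics/s25.png

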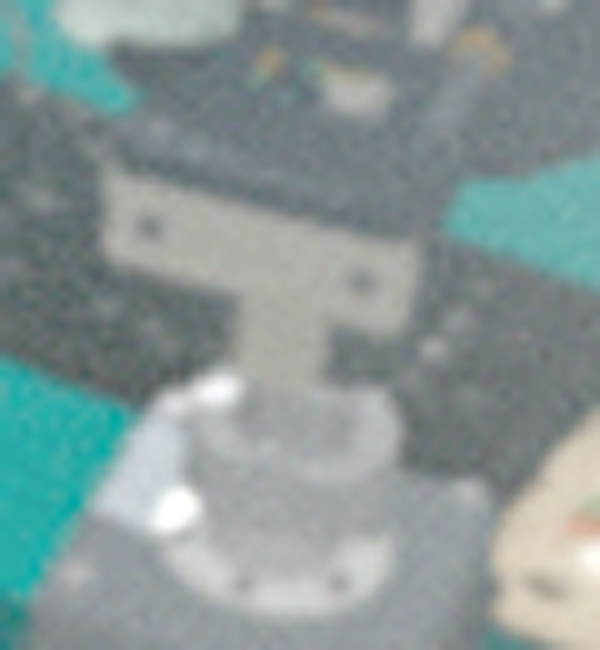

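>>> {"fn": "apply_moves", "kwargs": {
  "commands": [
    {"grip": 0.4,"dp": [0,0,2],"yaw": 0},
    {"grip": 0.4,"dp": [0,0,4.5],"yaw": 0},
    {"grip": 0.4,"dp": [0,0,4.5],"yaw": 0}
  ]
}}

```text
time_s: 50.8
tcp_pos: [0.6184, -0.2212, 0.1157]
eef_rot: [180.0, 0.0, -78.8]
contact_force: [0.1, 0.1, -2.3]
gripper_width: 0.0497
```

>>> {"fn": "apply_moves", "kwargs": {
  "commands": [
    {"grip": 0.4,"dp": [-3,0,0],"yaw": 0},
    {"grip": 0.4,"dp": [-4,0,0],"yaw": 0},
    {"grip": 0.4,"dp": [-4,0,0],"yaw": 0}
  ]
}}

```text
time_s: 51.18
tcp_pos: [0.6179, -0.2171, 0.1162]
eef_rot: [-180.0, -0.0, -78.8]
contact_force: [0.3, 0.2, -2.1]
gripper_width: 0.0496
```

>>> {"fn": "apply_moves", "kwargs": {
  "commands": [
    {"grip": 0.4,"dp": [-1,0,0],"yaw": 0},
    {"grip": 0.4,"dp": [-2,0,0],"yaw": 0},
    {"grip": 0.4,"dp": [-2,0,0],"yaw": 0}
  ]
}}

```text
time_s: 51.55
tcp_pos: [0.6174, -0.2153, 0.1161]
eef_rot: [-180.0, 0.0, -78.8]
contact_force: [-0.6, 0.7, -2.6]
gripper_width: 0.0498
```

>>> {"fn": "apply_moves", "kwargs": {
  "commands": [
    {"grip": 0.4,"dp": [-1,0,0],"yaw": 0},
    {"grip": 0.4,"dp": [-2,0,0],"yaw": 0},
    {"grip": 0.4,"dp": [-2,0,0],"yaw": 0}
  ]
}}

```text
time_s: 51.92
tcp_pos: [0.617, -0.2133, 0.1161]
eef_rot: [180.0, -0.0, -78.8]
contact_force: [0.7, 0.4, -2.2]
gripper_width: 0.0499
```

>>> {"fn": "apply_moves", "kwargs": {
  "commands": [
    {"grip": 0.4,"dp": [-1,0,0],"yaw": 0},
    {"grip": 0.4,"dp": [-1.5,0,0],"yaw": 0},
    {"grip": 0.4,"dp": [-1.5,0,0],"yaw": 0}
  ]
}}

```text
time_s: 52.3
tcp_pos: [0.6167, -0.2119, 0.1161]
eef_rot: [180.0, 0.0, -78.8]
contact_force: [1.4, -0.0, -2.0]
gripper_width: 0.0496
```

>>> {"fn": "apply_moves", "kwargs": {
  "commands": [
    {"grip": 0.4,"dp": [-1,0,0],"yaw": 0},
    {"grip": 0.4,"dp": [-1.5,0,0],"yaw": 0},
    {"grip": 0.4,"dp": [-1.5,0,0],"yaw": 0}
  ]
}}

```text
time_s: 52.68
tcp_pos: [0.6164, -0.2104, 0.1161]
eef_rot: [-180.0, 0.0, -78.8]
contact_force: [-0.4, -0.4, -2.2]
gripper_width: 0.0498
```

>>> {"fn": "apply_moves", "kwargs": {
  "commands": [
    {"grip": 0.4,"dp": [4,0,0],"yaw": 0},
    {"grip": 0.4,"dp": [9,0,0],"yaw": 0},
    {"grip": 0.4,"dp": [9,0,1],"yaw": 0},
    {"grip": 0.4,"dp": [9,0,2],"yaw": 0},
    {"grip": 0.4,"dp": [9,0,3],"yaw": 0},
    {"grip": 0.4,"dp": [9,0,3],"yaw": 0}
  ]
}}

```text
time_s: 53.42
tcp_pos: [0.6181, -0.2192, 0.1129]
eef_rot: [180.0, 0.0, -78.8]
contact_force: [0.3, -0.9, -2.3]
gripper_width: 0.0497
```

>>> {"fn": "apply_moves", "kwargs": {
  "commands": [
    {"grip": 0.4,"dp": [0,0,1],"yaw": 0},
    {"grip": 0.4,"dp": [0,0,2.5],"yaw": 0},
    {"grip": 0.4,"dp": [0,0,2.5],"yaw": 0}
  ]
}}

```text
time_s: 53.8
tcp_pos: [0.6181, -0.2192, 0.1104]
eef_rot: [180.0, 0.0, -78.8]
contact_force: [0.1, -0.4, -2.2]
gripper_width: 0.0496
```

>>> {"fn": "apply_moves", "kwargs": {
  "commands": [
    {"grip": 0.4,"dp": [-3,0,0],"yaw": 0},
    {"grip": 0.4,"dp": [-4,0,0],"yaw": 0},
    {"grip": 0.4,"dp": [-5,0,0],"yaw": 0},
    {"grip": 0.4,"dp": [-5,0,0],"yaw": 0}
  ]
}}

```text
time_s: 54.3
tcp_pos: [0.6172, -0.2142, 0.1106]
eef_rot: [-180.0, -0.0, -78.8]
contact_force: [0.2, 0.3, -1.9]
gripper_width: 0.0498
```

>>> {"fn": "apply_moves", "kwargs": {
  "commands": [
    {"grip": 0.4,"dp": [-1,0,0],"yaw": 0},
    {"grip": 0.4,"dp": [-2,0,0],"yaw": 0},
    {"grip": 0.4,"dp": [-2,0,0],"yaw": 0}
  ]
}}

```text
time_s: 54.68
tcp_pos: [0.617, -0.213, 0.1107]
eef_rot: [-180.0, -0.0, -78.8]
contact_force: [1.5, -5.3, -3.4]
gripper_width: 0.0497
```

>>> {"fn": "apply_moves", "kwargs": {
  "commands": [
    {"grip": 0.4,"dp": [-1,0,0],"yaw": 0},
    {"grip": 0.4,"dp": [-2,0,0],"yaw": 0},
    {"grip": 0.4,"dp": [-2,0,0],"yaw": 0}
  ]
}}

```text
time_s: 55.05
tcp_pos: [0.6169, -0.2125, 0.1107]
eef_rot: [-180.0, -0.1, -78.8]
contact_force: [1.6, -12.1, -6.7]
gripper_width: 0.0496
```

>>> {"fn": "apply_moves", "kwargs": {
  "commands": [
    {"grip": 0.4,"dp": [5,0,0],"yaw": 0},
    {"grip": 0.4,"dp": [10,0,0],"yaw": 0},
    {"grip": 0.4,"dp": [10,0,0],"yaw": 0},
    {"grip": 0.4,"dp": [10,0,2],"yaw": 0},
    {"grip": 0.4,"dp": [10,0,4],"yaw": 0},
    {"grip": 0.4,"dp": [10,0,6],"yaw": 0},
    {"grip": 0.4,"dp": [10,0,6],"yaw": 0}
  ]
}}

```text
time_s: 55.92
tcp_pos: [0.6182, -0.2201, 0.1043]
eef_rot: [180.0, 0.0, -78.8]
contact_force: [-0.4, -0.5, -2.3]
gripper_width: 0.0495
```

>>> {"fn": "apply_moves", "kwargs": {
  "commands": [
    {"grip": 0.4,"dp": [0,0,3],"yaw": 0},
    {"grip": 0.4,"dp": [0,0,6],"yaw": 0},
    {"grip": 0.4,"dp": [0,0,8],"yaw": 0},
    {"grip": 0.4,"dp": [0,0,8],"yaw": 0}
  ]
}}

```text
time_s: 56.42
tcp_pos: [0.6183, -0.2202, 0.0963]
eef_rot: [180.0, 0.0, -78.8]
contact_force: [0.8, -0.3, -1.7]
gripper_width: 0.0498
```

>>> {"fn": "apply_moves", "kwargs": {
  "commands": [
    {"grip": 0.4,"dp": [0,0,2],"yaw": 0},
    {"grip": 0.4,"dp": [0,0,4],"yaw": 0},
    {"grip": 0.4,"dp": [0,0,4],"yaw": 0}
  ]
}}

```text
time_s: 56.8
tcp_pos: [0.6182, -0.2202, 0.0923]
eef_rot: [180.0, 0.0, -78.8]
contact_force: [0.5, 0.0, -2.0]
gripper_width: 0.0498
```

>>> {"fn": "apply_moves", "kwargs": {
  "commands": [
    {"grip": 0.4,"dp": [0,0,2],"yaw": 0},
    {"grip": 0.4,"dp": [0,0,3],"yaw": 0},
    {"grip": 0.4,"dp": [0,0,3],"yaw": 0}
  ]
}}

```text
time_s: 57.18
tcp_pos: [0.6183, -0.2202, 0.0894]
eef_rot: [180.0, 0.0, -78.8]
contact_force: [0.4, -0.4, -3.4]
gripper_width: 0.0494
```

>>> {"fn": "apply_moves", "kwargs": {
  "commands": [
    {"grip": 0.4,"dp": [0,0,1],"yaw": 0},
    {"grip": 0.4,"dp": [0,0,2],"yaw": 0},
    {"grip": 0.4,"dp": [0,0,2],"yaw": 0}
  ]
}}

```text
time_s: 57.55
tcp_pos: [0.6185, -0.2203, 0.0887]
eef_rot: [-180.0, -0.0, -78.7]
contact_force: [-1.8, 1.1, 5.7]
gripper_width: 0.0496
```

>>> {"fn": "apply_moves", "kwargs": {
  "commands": [
    {"grip": 0.9,"dp": [0,0,-1],"yaw": 0},
    {"grip": 0.9,"dp": [0,0,-1],"yaw": 0},
    {"grip": 0.9,"dp": [0,0,-1],"yaw": 0},
    {"grip": 0.9,"dp": [0,0,-40],"yaw": 0},
    {"grip": 1,"dp": [0,0,-80],"yaw": 0},
    {"grip": 1,"dp": [0,0,-110],"yaw": 0},
    {"grip": 1,"dp": [0,0,-110],"yaw": 0}
  ]
}}

```text
time_s: 58.42
tcp_pos: [0.6199, -0.2206, 0.2007]
eef_rot: [-179.7, -0.1, -78.8]
contact_force: [-0.1, -0.6, 0.0]
gripper_width: 0.0874
```

```bash
python3 - <<'E'
from h import *
s=shot('scene','s8.npy')
delta(.4165,-.344,.17,-10.9)
for z in (.086,.110,.113): print(z,((proj(s,(.6181,-.2198,z))-[380,180])*9).round())
s['color']=np.clip(s['color'].astype(float)**.7*6.5,0,255).astype(np.uint8)
crop(s,380,180,450,245,9,"pics/s26.png")
E
```

```text
dp [82.0, 222.7, 28.2] yaw -1.185 | at [0.6189, -0.2202, 0.1987] rot [-179.86, -0.03, -78.77] F [0.2, -0.5, -0.4] w 0.0875 J [-3.0, 20.0, -4.0, -0.0, -66.0, 14.0] t 58.475
0.086 [260. 289.]
0.11 [270. 229.]
0.113 [271. 221.]
```

View pics/s26.png

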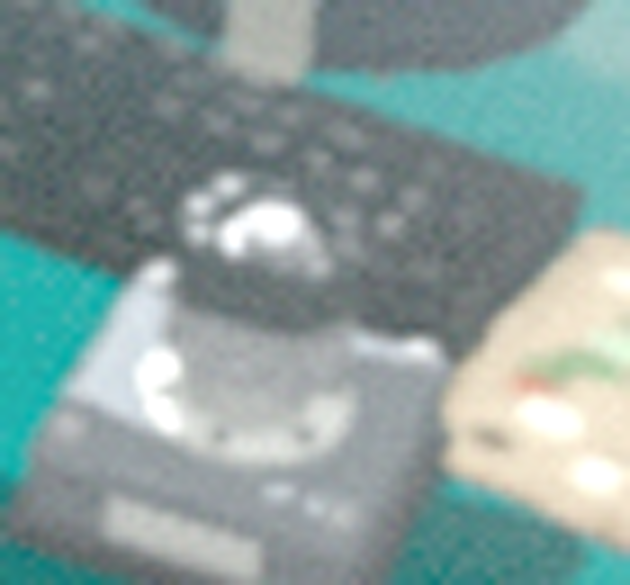

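>>> {"fn": "apply_moves", "kwargs": {
  "commands": [
    {"grip": 1,"dp": [82,223,20],"yaw": -1.185},
    {"grip": 1,"dp": [82,223,20],"yaw": -1.185},
    {"grip": 1,"dp": [82,223,20],"yaw": -1.185},
    {"grip": 1,"dp": [82,223,20],"yaw": -1.185},
    {"grip": 1,"dp": [82,223,20],"yaw": -1.185},
    {"grip": 1,"dp": [82,223,20],"yaw": -1.185},
    {"grip": 1,"dp": [82,223,20],"yaw": -1.185},
    {"grip": 1,"dp": [82,223,20],"yaw": -1.185},
    {"grip": 1,"dp": [82,223,20],"yaw": -1.185},
    {"grip": 1,"dp": [82,223,20],"yaw": -1.185}
  ]
}}

```text
time_s: 59.72
tcp_pos: [0.4156, -0.344, 0.1773]
eef_rot: [-180.0, 0.0, -10.9]
contact_force: [-0.2, -0.2, -0.1]
gripper_width: 0.0876
```

```bash
python3 - <<'E'
from h import *
delta(.4165,-.3445,.046,-10.9)
E
```

```text
dp [1.1, 0.3, 131.3] yaw -0.0 | at [0.4156, -0.344, 0.1773] rot [-179.99, 0.03, -10.92] F [-0.2, -0.2, -0.1] w 0.0876 J [-19.0, 10.0, -20.0, -0.0, -59.0, 98.0] t 59.725
```

>>> {"fn": "apply_moves", "kwargs": {
  "commands": [
    {"grip": 1,"dp": [1,0,50],"yaw": 0},
    {"grip": 1,"dp": [1,0,100],"yaw": 0},
    {"grip": 1,"dp": [1,0,125],"yaw": 0},
    {"grip": 1,"dp": [1,0,130],"yaw": 0},
    {"grip": 1,"dp": [1,0,130],"yaw": 0},
    {"grip": 1,"dp": [1,0,130],"yaw": 0}
  ]
}}

```text
time_s: 60.48
tcp_pos: [0.4176, -0.3447, 0.0489]
eef_rot: [180.0, -0.1, -10.9]
contact_force: [-0.1, -0.0, 0.0]
gripper_width: 0.0876
```

>>> {"fn": "apply_moves", "kwargs": {
  "commands": [
    {"grip": 0.1,"dp": [0,0,0],"yaw": 0},
    {"grip": 0.1,"dp": [0,0,0],"yaw": 0},
    {"grip": 0.1,"dp": [0,0,0],"yaw": 0},
    {"grip": 0.1,"dp": [0,0,0],"yaw": 0},
    {"grip": 0.1,"dp": [0,0,0],"yaw": 0},
    {"grip": 0.1,"dp": [0,0,0],"yaw": 0},
    {"grip": 0.1,"dp": [0,0,0],"yaw": 0},
    {"grip": 0.1,"dp": [0,0,0],"yaw": 0},
    {"grip": 0.1,"dp": [0,0,0],"yaw": 0},
    {"grip": 0.1,"dp": [0,0,0],"yaw": 0}
  ],
  "newtons": 20
}}

```text
time_s: 61.72
tcp_pos: [0.4165, -0.3447, 0.0476]
eef_rot: [180.0, -0.0, -10.9]
contact_force: [-1.0, -4.8, -2.1]
gripper_width: 0.0141
```

>>> {"fn": "apply_moves", "kwargs": {
  "commands": [
    {"grip": 0.1,"dp": [0,1,0],"yaw": 0.15},
    {"grip": 0.1,"dp": [0,1,0],"yaw": 0.3},
    {"grip": 0.1,"dp": [0,1,0],"yaw": 0.45},
    {"grip": 0.1,"dp": [0,1,0],"yaw": 0.6},
    {"grip": 0.1,"dp": [0,1,0],"yaw": 0.75},
    {"grip": 0.1,"dp": [0,1,0],"yaw": 0.9},
    {"grip": 0.1,"dp": [0,1,0],"yaw": 1.0},
    {"grip": 0.1,"dp": [0,1,0],"yaw": 1.05},
    {"grip": 0.1,"dp": [0,1,0],"yaw": 1.06},
    {"grip": 0.1,"dp": [0,1,0],"yaw": 1.06}
  ]
}}

```text
time_s: 62.98
tcp_pos: [0.418, -0.3433, 0.0476]
eef_rot: [-179.8, 0.1, -71.6]
contact_force: [5.0, 13.0, 1.3]
gripper_width: 0.0138
```

>>> {"fn": "apply_moves", "kwargs": {
  "commands": [
    {"grip": 1,"dp": [0,0,0],"yaw": 0},
    {"grip": 1,"dp": [0,0,0],"yaw": 0},
    {"grip": 1,"dp": [0,0,0],"yaw": 0},
    {"grip": 1,"dp": [0,0,0],"yaw": 0},
    {"grip": 1,"dp": [0,0,-60],"yaw": 0},
    {"grip": 1,"dp": [0,0,-120],"yaw": 0},
    {"grip": 1,"dp": [0,0,-150],"yaw": 0},
    {"grip": 1,"dp": [0,0,-150],"yaw": 0},
    {"grip": 1,"dp": [0,0,-150],"yaw": 0}
  ]
}}

```text
time_s: 64.1
tcp_pos: [0.4159, -0.345, 0.197]
eef_rot: [180.0, 0.0, -71.6]
contact_force: [0.4, 0.5, -1.0]
gripper_width: 0.0872
```

```bash
python3 - <<'E'
from h import *
s=shot('scene','s9.npy');c=shot('top','t9.npy')
delta(.4165,-.3445,.046,-10.9)
crop(s,380,180,480,320,5,"pics/s27.png")
crop(c,370,130,480,270,5,"pics/t27.png")
E
```

```text
dp [0.0, -1.2, 150.3] yaw -1.06 | at [0.4157, -0.345, 0.1963] rot [179.91, 0.09, -71.62] F [0.7, 0.8, 0.8] w 0.0877 J [-19.0, 9.0, -19.0, -0.0, -62.0, 37.0] t 64.2
```

View pics/s27.png

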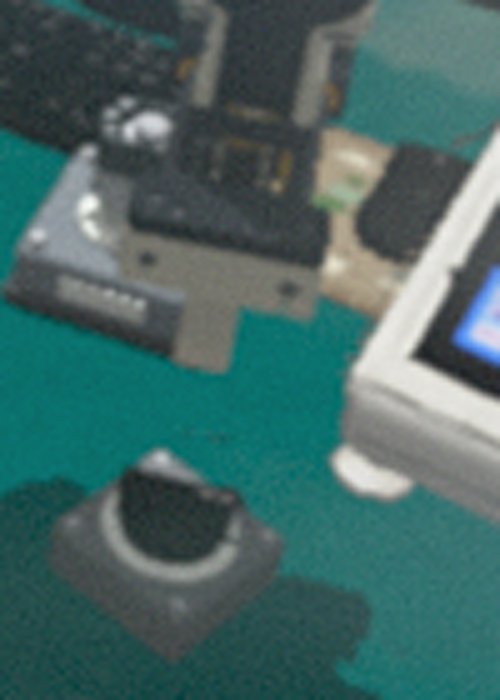

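View pics/t27.png

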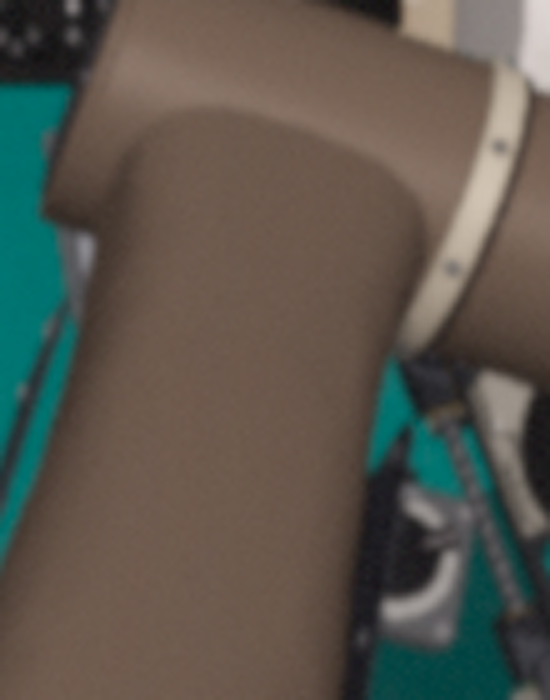

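```bash
python3 -c "
from h import *
delta(.45,.3,.25,-40)"
```

```text
dp [-601.3, -235.8, -53.1] yaw -0.552 | at [0.4157, -0.345, 0.1963] rot [179.91, 0.09, -71.62] F [0.7, 0.8, 0.8] w 0.0877 J [-19.0, 9.0, -19.0, -0.0, -62.0, 37.0] t 64.2
```

>>> {"fn": "apply_moves", "kwargs": {
  "commands": [
    {"grip": 1,"dp": [-600,-235,-55],"yaw": -0.55},
    {"grip": 1,"dp": [-600,-235,-55],"yaw": -0.55},
    {"grip": 1,"dp": [-600,-235,-55],"yaw": -0.55},
    {"grip": 1,"dp": [-600,-235,-55],"yaw": -0.55},
    {"grip": 1,"dp": [-600,-235,-55],"yaw": -0.55},
    {"grip": 1,"dp": [-600,-235,-55],"yaw": -0.55},
    {"grip": 1,"dp": [-600,-235,-55],"yaw": -0.55},
    {"grip": 1,"dp": [-600,-235,-55],"yaw": -0.55},
    {"grip": 1,"dp": [-600,-235,-55],"yaw": -0.55},
    {"grip": 1,"dp": [-600,-235,-55],"yaw": -0.55},
    {"grip": 1,"dp": [-600,-235,-55],"yaw": -0.55},
    {"grip": 1,"dp": [-600,-235,-55],"yaw": -0.55}
  ]
}}

```text
time_s: 65.7
tcp_pos: [0.4497, 0.2992, 0.251]
eef_rot: [179.8, -0.0, -40.0]
contact_force: [-0.4, 0.2, 0.3]
gripper_width: 0.0881
```

```bash
python3 - <<'E'
from h import *
s=shot('scene','s10.npy');c=shot('top','t10.npy')
crop(s,200,140,460,320,3,"pics/s28.png")
crop(c,360,130,480,270,4,"pics/t28.png")
im=rect(c,.6181,-.2198,.110,.05); cv2.imwrite("pics/hubtop.png",im[:,:,::-1])
E
```

```text
(no output)
```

View pics/s28.png

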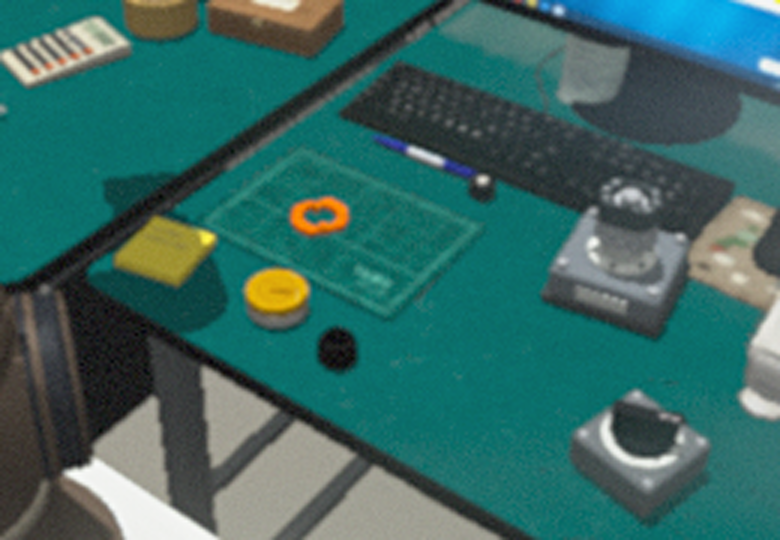

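View pics/t28.png

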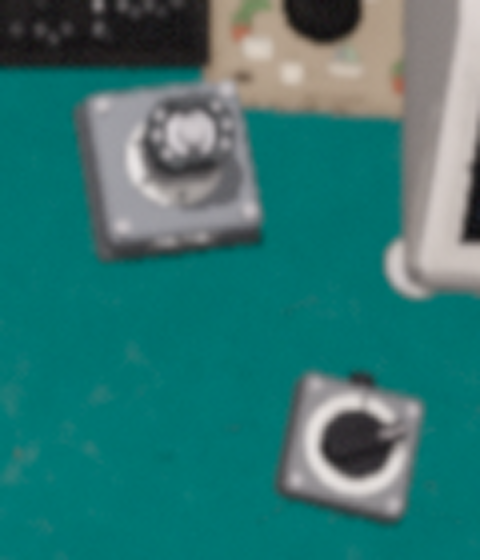

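View pics/hubtop.png

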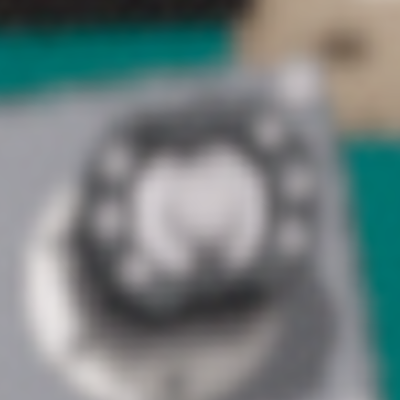

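```bash
python3 -c "
from plant import *
print(close_job())"
```

```text
the job is handed in; nothing more can be done
None
```

I turned the isolator off and fitted the three steel rings, which were all I could see on the bench. I then fitted the hub on top, turned the isolator back on, and handed in at about 66 s with no verdict reported.

**Fit:** Each ring went down the keyways without catching. They met resistance at about 62, 70 and 78 mm above the bench, the heights expected for one, two and three rings. The hub met it at about 86 mm, which also fits, but I had to infer how it sat in the grip. The last pictures show the hub level, with the shaft top flush inside it and the tabs in the keyways.

**Isolator:** In the last pictures the handle is back where it started, at on. I judged this by eye and did not measure the angle.

**Left alone:** The paste tin and puck look unmoved. I never clearly identified the loupe, so I did not check it separately. The orange ring was not touched.

**Checks that disagreed:**
- **Camera views:** The two cameras differed by about 3–4 mm on the spindle and isolator positions. I found the shaft axis by touch; the isolator was gripped a few mm off its axis, with side forces up to about 19 N.
- **Side desk:** It seems to sit about 6 mm higher than assumed. Gripping the third ring there gave a brief push of about 34 N at the fingers. The hub's bottom was also about 6 mm higher in the grip than I first took it to be.

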